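Make up a carving kit and a fitting kit in their caddies

TASK

Make up the two kits. In the long caddy put the oilstone flat in the long bay, the honing bar flat and lengthwise in the short bay, and then lay the gouge over them in the two end saddles; in the short caddy put the screw tin, lid up, in the bay and lay the chisel over it in the two end saddles. Centre each tool along its caddy, the same way up as it lies now; do not shift the mallet, the frame corner or the bar clamp.

Things in the scene. Friction and masses are not known exactly. Their poses are not given: they have to be found in the camera images.
- long_caddy: Fixed ply caddy 190 x 64 mm, x lengthwise, z up; origin: centre of underside. Bay floors z = 8 mm, rims 4 mm thick, tops z = 13. Long bay (stone) 96 x 56 mm, centre x = -35; short bay (honing bar) 66 x 56, centre x = +50. End saddles at x = -89 and +89, 12 mm thick: flat seat 44 mm wide at z = 54 between cheeks up to z = 72. The gouge lies along x in both, centred at x = 0, either end first.
- short_caddy: Fixed ply caddy 152 x 78 mm, x lengthwise, z up; origin: centre of underside. Floor z = 8 mm, rims 4 mm thick, tops z = 13. One bay (screw tin) 70 x 70 mm, centre x = 0. End saddles at x = -70 and +70, 12 mm thick: flat seat 44 mm wide at z = 54 between cheeks up to z = 72. The chisel lies along x in both, centred at x = 0, either end first.
- gouge: Carving gouge 240 mm long: square pale wooden handle, 24 mm wide and high, x = -120 to +5 mm; then a narrow 8 mm steel shank (underside 8 mm above the handle's) flaring to an 18 mm scooped end at x = +120. Origin: mid-length, level with the handle's underside; x towards the edge, z up. Balances near x = -20, on the handle. 0.10 to 0.18 kg.
- chisel: Chisel 190 mm long: square pale wooden handle, 24 mm wide and high, x = -95 to +5 mm; then a flat steel blade 20 mm wide, 4 mm thick (underside 10 mm above the handle's) to x = +95. Origin: mid-length, level with the handle's underside; x towards the edge, z up. Balances near x = -15, on the handle. 0.09 to 0.17 kg.
- oilstone: Dark grey two-layer sharpening stone, a block 80 x 40 x 30 mm (x, y, z), 0.16 to 0.29 kg. Origin: centre of its underside; z up. Grip it across its 40 mm width, fingertips 9 mm or more above its underside, so that they clear the bay's rims when it is set down.
- honing_bar: Off-white bar of honing compound, a block 50 x 30 x 30 mm (x, y, z), under 0.1 kg. Origin: centre of its underside; z up. Grip it across its 30 mm width, fingertips 9 mm or more above its underside.
- screw_tin: Closed round metal tin of screws, diameter 54 mm, 32 mm high, lid up, 0.11 to 0.2 kg. Origin: centre of its underside; z up. Grip it across its diameter, fingertips 9 mm or more above its underside.
- mallet: Bystander: carver's round wooden mallet standing on its head, 94 mm in diameter, 245 mm high. Origin: centre of its underside. Leave it alone.
- frame_corner: Bystander: sample corner of a wooden picture-frame moulding, an L with arms 70 mm long and 28 mm wide, 22 mm high. Origin: on its underside, at the middle of the 70 mm square round the L; its corner is at (-35, -35) mm. Leave it alone.
- bar_clamp: Bystander: bar clamp with two red jaws and a dark handle lying on the bench, 260 mm long along its y, 80 mm wide, 26 mm high. Origin: on its bar's middle, underside. Leave it alone.
There are look-alikes about, which are no part of the job. Several things look just like the screw_tin: the one meant starts farthest from the robot's base. Of the things that look like the oilstone, the largest one is meant.

How it is judged (in metres and radians):
At the end, for the whole second after the job is handed in: Stone and bar flat in their bays of the long caddy, gouge in its saddles; tin flat in the short caddy's bay, chisel in its saddles: each within 12 mm of centre (bar 15 across, gouge 15 along), lengthwise within 0.2 rad (stone 0.3, bar 0.4), upright within 0.15 rad, at rest (x of oilstone in the frame of long_caddy between -0.047 and -0.023 m and y of oilstone in the frame of long_caddy between -0.012 and 0.012 m and z of oilstone in the frame of long_caddy between 0.005 and 0.0115 m and angle between each of oilstone, honing_bar, screw_tin's own z axis and vertical below 0.08 rad and angle between the x axis of oilstone and the x axis of long_caddy, either way round below 0.3 rad and linear speed of each of oilstone, honing_bar, gouge, screw_tin, chisel below 0.02 m/s and angular speed of each of oilstone, honing_bar, gouge, screw_tin, chisel below 0.2 rad/s and x of honing_bar in the frame of long_caddy between 0.038 and 0.062 m and y of honing_bar in the frame of long_caddy between -0.015 and 0.015 m and z of honing_bar in the frame of long_caddy between 0.005 and 0.0115 m and angle between the x axis of honing_bar and the x axis of long_caddy, either way round below 0.4 rad and x of gouge in the frame of long_caddy between -0.015 and 0.015 m and y of gouge in the frame of long_caddy between -0.012 and 0.012 m and z of gouge in the frame of long_caddy between 0.043 and 0.056 m and angle between each of gouge, chisel's own z axis and vertical below 0.15 rad and angle between the x axis of gouge and the x axis of long_caddy, either way round below 0.2 rad and x of screw_tin in the frame of short_caddy between -0.012 and 0.012 m and y of screw_tin in the frame of short_caddy between -0.012 and 0.012 m and z of screw_tin in the frame of short_caddy between 0.005 and 0.0115 m and x of chisel in the frame of short_caddy between -0.012 and 0.012 m and y of chisel in the frame of short_caddy between -0.012 and 0.012 m and z of chisel in the frame of short_caddy between 0.043 and 0.056 m and angle between the x axis of chisel and the x axis of short_caddy, either way round below 0.2 rad); the robot touches nothing.
It fails at once if the mallet is shifted by more than 20 mm (distance of mallet from where it was at the start of the episode above 0.02 m).
It fails at once if the frame corner is shifted by more than 20 mm (distance of frame_corner from where it was at the start of the episode above 0.02 m).
It fails at once if the bar clamp is shifted by more than 20 mm (distance of bar_clamp from where it was at the start of the episode above 0.02 m).
It also fails if it takes over 122 s, if anything falls off the work surface, if the arm or the gripper's body presses on something with over 40 N, if the wrist force passes 120 N, or if a joint passes its speed limit or range.

ROBOT

A 6-joint arm with a two-finger parallel gripper is mounted at the origin on the work surface. World frame = base frame: x ahead of the robot, y to its left, z up, the work surface at z = 0. Lengths are in m, angles in degrees, forces in N, time in s.
With the tool pointing down it reaches from about 0.4 to 0.825 m from the base axis. Payload 7 kg.
Tool frame: the origin (TCP) lies on the front face of the gripper's body, between the roots of the fingers; the fingertips stand 66 mm ahead of it and the grasp point (between the pads) lies 47 mm ahead of it; z points along the fingers, y is the line along which they close (so a half turn about z gives the same grasp; the last joint's range is limited). The gripper opens to 88 mm and grips with 3 to 60 N. Pads are 19 mm wide; open, the fingers measure 130 mm over their backs; the gripper's body (78 mm by 193 mm) begins 47 mm behind the grasp point.
Start: joints at [16.507, 20.546, 0.682, 0, -70.136, -16.507], TCP at [0.675, -0, 0.292] pointing down, gripper open.
Joint ranges: [-176.03, 176.03], [-82.01, 121.73], [-58.28, 71.71], [-173.87, 95.51], [-174.79, -0.11], [-173.66, 173.66]. Speed limits (degrees/s): [136.94, 136.94, 172.46, 180, 180, 180].

INTERFACE

Orientations are given as [roll, pitch, yaw] about the fixed x, y, z axes, in that order (R = Rz(yaw) Ry(pitch) Rx(roll)).
In Python, from plant import ctrl gives the robot as it stands.
- The arm moves only by the tool send_rows, never from a script. Its argument "deltas" is a list of rows, each a list of 2 entries, a list of its own where there are three numbers: the shift along the tool's x, y, z each as a share of 800 mm, from -1 to 1, then the turn about the tool's z as a share of 90 degrees, from -1 to 1. A call has exactly 5 rows; each row is the pose to reach, as a shift and turn from the pose commanded when the call began, along the tool's axes at that moment; what a row does not reach only later rows make up. A row lasts 1/12 s, in which the tool goes at most 41.7 mm and 7.16 degrees, less where a joint would pass 70% of its speed; a pose out of reach is approached as far as the arm can. A call with a number of a shift or a turn outside -1 to 1 is refused whole. A call with a gripper value outside its range is refused whole. "gripper" is the opening, from 0 (shut) to 1 (fully open), set as the call begins (left out, the last holds). The fingers move at their own pace and stop on an object; the grip force is fixed at half the most. Time passes only in rows, so rows that repeat a pose let the fingers close, or fill a call up. It gives the time, the measured TCP pose, the force, the opening and the grip force at its end, in the units of the state.
- ctrl.get_obs(): the state, without advancing time (a new reading comes with each control period).
- ctrl.snapshot(name): name is "scene" or "side" or "wrist"; returns a dict with "color" (480x640x3 uint8, red, green, blue), "vertical_fov" (degrees; the focal length in pixels is half the picture's height over the tangent of half this angle, whatever the lens; pixels are square), "cx", "cy" (the principal point, pixels), "rvec" (rotation vector, rad) and "tvec" (3), from world to camera coordinates, as OpenCV has them. Camera axes: x right, y down, z forward; pixel columns grow to the right and rows downward; lengths in m; the calibration is good to about 2 mm. The wrist camera is an equidistant fisheye: a pixel r from the principal point sees the ray r / f radians off the axis. A picture is of the moment at which its call begins. There is no depth.
- ctrl.close_job(): hands the job in; it is judged then, once.
Trained networks look in a picture, given as the dict that the camera call returned (one of the last four; its "shot" number tells which), for a name from the list of things; names that differ only in an ending like _2 or _b are one class to them, and where a whole thing is asked for, a point or a joint stands for the part that bears it (a point fixed in the world has none). Each returns a list of dicts, best first, with "conf" (0 to 1); they miss things now and then, are a little off and sometimes report something else, mostly with a low value. They report only what shows in the picture. A call takes as long as a camera call. They do not tell look-alikes from the thing itself.
- ctrl.boxes_of(picture, thing): "xy" ([column, row] as shares, 0 to 1, of the picture: columns of its width, rows of its height, amid what is visible of it).
- ctrl.cut_out(picture, thing): "pixels" (480x640 bool, what is visible of it) and "xy" ([column, row] as shares, 0 to 1, of the picture: columns of its width, rows of its height, amid what is visible of it).
The state is a dict: "clock": time; "joint_pos": joint angles; "qvel": joint speeds; "tau": joint torques, N m; "tool_pos": TCP position; "orientation": TCP orientation; "force": force on the tool from outside, world axes, zero at the start; "moment": the same for the moment, N m; "opening": finger opening in m; "gripper_force": force on a finger pad.
Only numpy, scipy, OpenCV 4.12 (cv2) and the standard library are available. Lean on these libraries where they do the work, as an engineer would, in place of code of your own. Each camera call takes 0.05 s, during which the arm holds its last target. There are 200 camera calls.

## Working session

There is one attempt and no reset: what is moved stays moved. The work goes in short steps, Python scripts to look and compute and a tool call to move; the robot and the scene stay as the last step left them, time stands still between calls to the robot, and variables do not carry over. Pictures are saved under pics/ and viewed, at most 19 in all, crops included, and the job is handed in when it is done.

Besides the shell and the picture viewer there is one more tool, called after "Call:" by a JSON object that holds its "name" and its "arguments". send_rows: Moves the arm, as the interface text tells. Shift numbers are shares of 800 mm and turn numbers shares of 90 degrees, none past 1 either way. Its arguments: {"type":"object","properties":{"deltas":{"type":"array","items":{"type":"array"}},"gripper":{"type":"number"}},"required":["deltas"]}

```bash
ls; mkdir -p pics; cat > h.py <<'E'
import numpy as np, cv2
from plant import ctrl
def save(p,name): cv2.imwrite(f'pics/{name}.png',p['color'][:,:,::-1])
def foc(p): return p['color'].shape[0]/2/np.tan(np.radians(p['vertical_fov'])/2)
def ray(p,uv,fish=False):
    f=foc(p);R=cv2.Rodrigues(np.array(p['rvec'],float))[0];t=np.array(p['tvec'],float).ravel()
    x=(np.asarray(uv,float).reshape(-1,2)-[p['cx'],p['cy']])/f
    if fish:
        r=np.linalg.norm(x,axis=1,keepdims=True)+1e-12
        d=np.hstack([x/r*np.sin(r),np.cos(r)])
    else: d=np.hstack([x,np.ones((len(x),1))])
    return -R.T@t, d@R
def onz(p,uv,z,fish=False):
    c,d=ray(p,uv,fish); return (c+d*((z-c[2])/d[:,2:3]))[:,:2]
def proj(p,X,fish=False):
    f=foc(p);R=cv2.Rodrigues(np.array(p['rvec'],float))[0];t=np.array(p['tvec'],float).ravel()
    q=np.asarray(X,float).reshape(-1,3)@R.T+t
    r=np.linalg.norm(q[:,:2],axis=1,keepdims=True)+1e-12
    if fish: return q[:,:2]/r*np.arctan2(r,q[:,2:])*f+[p['cx'],p['cy']]
    return q[:,:2]/q[:,2:]*f+[p['cx'],p['cy']]
E
python3 - <<'E'
from h import *
names="long_caddy short_caddy gouge chisel oilstone honing_bar screw_tin mallet frame_corner bar_clamp".split()
for n in ['scene','side','wrist']:
    p=ctrl.snapshot(n); save(p,n+'0'); fish=n=='wrist'
    print(n,foc(p),p['cx'],p['cy'],'cam',ray(p,[[320,240]],fish)[0].round(3))
    for t in names:
        for d in ctrl.cut_out(p,t):
            if d['conf']<.3: continue
            uv=np.array(d['xy'])*[640,480]
            print(' ',t,round(d['conf'],2),uv.round(),onz(p,uv,.02,fish).round(3)[0],d['pixels'].sum())
print({k:np.round(v,3) for k,v in ctrl.get_obs().items()})
E
```

```text
pics
scene 506.1883372007678 321.8765134923216 230.71708755255193 cam [ 1.408 -0.081  0.835]
  long_caddy 0.93 [389. 223.] [0.514 0.154] 2074
  long_caddy 0.37 [460. 200.] [0.447 0.348] 439
  short_caddy 0.98 [269. 228.] [ 0.499 -0.137] 1864
  oilstone 0.79 [189. 207.] [ 0.401 -0.336] 642
  oilstone 0.76 [228. 192.] [ 0.35  -0.241] 216
  oilstone 0.58 [139. 222.] [ 0.445 -0.452] 139
  honing_bar 0.42 [370. 271.] [0.664 0.081] 1011
  screw_tin 0.91 [442. 169.] [0.313 0.339] 329
  screw_tin 0.72 [423. 180.] [0.356 0.275] 390
  screw_tin 0.66 [460. 200.] [0.446 0.348] 399
  mallet 0.98 [167. 280.] [ 0.646 -0.36 ] 3149
  frame_corner 0.86 [474. 234.] [0.576 0.343] 565
  bar_clamp 0.77 [368. 320.] [0.797 0.056] 2380
  bar_clamp 0.47 [371. 270.] [0.664 0.084] 1088
side 470.6385266266722 316.0586028203023 231.39306739904907 cam [ 0.337 -0.67   0.756]
  long_caddy 0.72 [281. 195.] [0.502 0.138] 2197
  short_caddy 0.81 [312. 288.] [ 0.493 -0.142] 3293
  gouge 0.89 [354. 201.] [0.657 0.069] 732
  gouge 0.31 [242. 144.] [0.453 0.36 ] 402
  chisel 0.79 [401. 277.] [ 0.668 -0.168] 1029
  oilstone
[... 761 characters left out ...]
isel 0.71 [327.  74.] [ 0.667 -0.13 ] 3539
  oilstone 0.61 [591.  14.] [ 0.354 -0.24 ] 1151
  bar_clamp 0.78 [213. 219.] [0.785 0.015] 6830
{'clock': np.float64(1.65), 'joint_pos': array([ 1.6507e+01,  2.0547e+01,  6.8200e-01, -2.0000e-03, -7.0135e+01,
       -1.6506e+01]), 'qvel': array([ 0.035, -0.013, -0.069,  0.045, -0.01 ,  0.009]), 'tau': array([-2.0000e-03, -5.8236e+01,  2.9329e+01,  7.0030e+00,  1.2000e-02,
       -0.0000e+00]), 'tool_pos': array([ 0.675, -0.   ,  0.292]), 'orientation': array([ 1.79999e+02,  1.00000e-03, -9.00000e+01]), 'force': array([-0.045,  0.137,  0.219]), 'moment': array([-0.019,  0.009,  0.079]), 'gripper_force': np.float64(0.0), 'opening': np.float64(0.087)}
```

View pics/scene0.png

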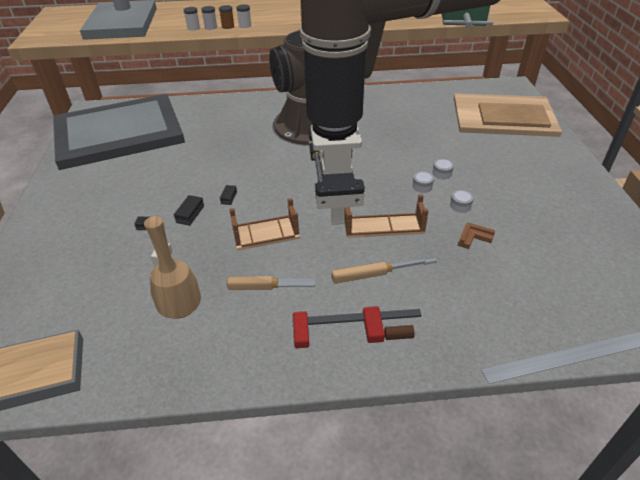

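View pics/side0.png

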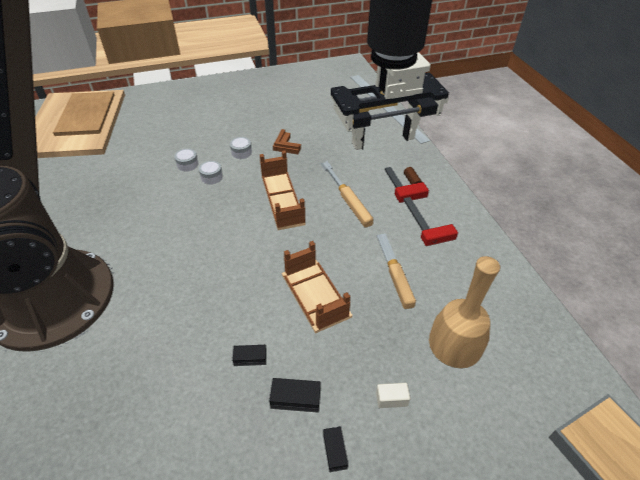

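View pics/wrist0.png

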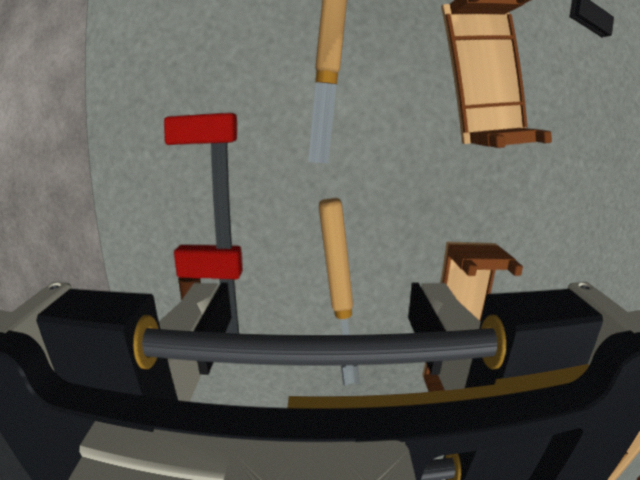

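Scene shows caddies at (389,223) long and (269,228) short, gouge (375,271), chisel (270,283). The oilstone look-alikes are in scene at (189,207), (228,192) and (143,223), and in side at (297,398), (247,354) and (335,450); the one at side (297,398) is the largest. The tins are in scene at (460,200), (423,180) and (442,169); (460,200), about 0.57 m from the base, is the farthest. I'll confirm both in one crop while fitting poses by silhouette.

```bash
cat > fit.py <<'E'
from h import *
from scipy.optimize import minimize
def box(x0,x1,w,z0,z1,yc=0): return np.array([[x,yc+y,z] for x in(x0,x1) for y in(-w/2,w/2) for z in(z0,z1)])/1000
def caddy(L,W,s): 
    P=[box(-L/2,L/2,W,0,8),box(-L/2,L/2,4,8,13,W/2-2),box(-L/2,L/2,4,8,13,-W/2+2)]
    for a in(-s,s): P+=[box(a-6,a+6,64,0,54),box(a-6,a+6,10,54,72,27),box(a-6,a+6,10,54,72,-27)]
    return P
a=np.linspace(0,2*np.pi,24)
cyl=lambda r,h:[np.array([[r*np.cos(t),r*np.sin(t),z] for t in a for z in(0,h)])/1000]
M=dict(long_caddy=caddy(190,64,89),short_caddy=caddy(152,78,70),
 gouge=[box(-120,5,24,0,24),box(5,100,8,8,16),box(95,120,18,8,16)],chisel=[box(-95,5,24,0,24),box(5,95,20,10,14)],
 oilstone=[box(-40,40,40,0,30)],honing_bar=[box(-25,25,30,0,30)],screw_tin=cyl(27,32),
 frame_corner=[box(-35,35,28,0,22,-21),box(-35,-7,70,0,22)],mallet=cyl(47,60))
def world(P,q):
    c,s=np.cos(q[2]),np.sin(q[2]); return P@np.array([[c,s,0],[-s,c,0],[0,0,1]])+[q[0],q[1],0]
def render(name,q,p,fish,S=2):
    m=np.zeros((480*S,640*S),np.uint8)
    for P in M[name]:
        h=cv2.convexHull((proj(p,world(P,q),fish)*S).astype(np.float32))
        cv2.fillConvexPoly(m,(h*8).round().astype(np.int32),255,shift=3)
    return cv2.GaussianBlur(cv2.resize(m,(640,480),interpolation=cv2.INTER_AREA).astype(np.float32)/255,(0,0),1.5)
def fit(name,views,q0):
    """views: list of (pic,mask,fish)"""
    T=[(p,cv2.GaussianBlur(m.astype(np.float32),(0,0),1.5),f) for p,m,f in views]
    def cost(q): return sum(((render(name,q,p,f)-m)**2).sum()/m.sum() for p,m,f in T)
    best=None
    for dy in ((0,) if name in('screw_tin','mallet') else (0,np.pi/4,-np.pi/4,np.pi/2)):
        s=np.array([q0[0],q0[1],q0[2]+dy])
        r=minimize(cost,s,method='Nelder-Mead',options=dict(initial_simplex=s+np.array([[0,0,0],[.015,0,0],[0,.015,0],[0,0,.3]]),xatol=2e-4,fatol=1e-4,maxiter=150))
        if best is None or r.fun<best.fun: best=r
    return best.x,best.fun/len(T)
E
cat > a.py <<'E'
from fit import *
import pickle
G=dict(long_caddy=(.50,.15,1.57),short_caddy=(.497,-.14,1.57),gouge=(.655,.08,1.57),chisel=(.667,-.165,1.57),oilstone=(.405,-.342,0),honing_bar=(.553,-.392,0),screw_tin=(.446,.35,0),frame_corner=(.57,.338,0),mallet=(.64,-.36,0))
V={k:[] for k in G}
for n in ['scene','side','wrist']:
  fish=n=='wrist'
  for k in range(2):
    p=ctrl.snapshot(n)
    for t,g in G.items():
        if any(v[3]==n for v in V[t]) or (t,n) in [('long_caddy','scene'),('long_caddy','wrist'),('gouge','wrist'),('chisel','wrist'),('oilstone','wrist'),('honing_bar','scene'),('screw_tin','wrist'),('mallet','side')]: continue
        e=proj(p,[g[0],g[1],.02],fish)[0]
        for d in ctrl.cut_out(p,t):
            if np.linalg.norm(np.array(d['xy'])*[640,480]-e)<28 and d['conf']>.2:
                V[t].append((p,d['pixels'],fish,n));break
R={}
for t in G:
    if not V[t]: print(t,'none');continue
    q,c=fit(t,[v[:3] for v in V[t]],G[t]); R[t]=q
    print(t,[v[3] for v in V[t]],q[:2].round(4),np.degrees(q[2]).round(1),'cost',round(c,3))
    for v in V[t]:
        if len(V[t])>1: q1,c1=fit(t,[v[:3]],q); print('    ',v[3],q1[:2].round(4),np.degrees(q1[2]).round(1),round(c1,3))
pickle.dump(R,open('R.pkl','wb'))
s=ctrl.snapshot('scene');d=ctrl.snapshot('side')
a=cv2.resize(d['color'][340:475,220:420],(600,405))[:290]; 
a=cv2.resize(d['color'][335:475,225:425],(400,280)); b=cv2.resize(d['color'][125:195,160:310],(400,187)); b2=cv2.resize(s['color'][150:260,400:510],(400,400))
cv2.imwrite('pics/cr.png',np.hstack([np.vstack([a,b,np.zeros((13,400,3),np.uint8)]),np.vstack([b2,np.zeros((80,400,3),np.uint8)])])[:,:,::-1])
print(ctrl.get_obs()['clock'])
E
python3 a.py
```

```text
long_caddy ['side'] [0.5055 0.1422] 87.9 cost 0.017
short_caddy ['scene', 'side', 'wrist'] [ 0.4962 -0.1465] 98.9 cost 0.021
     scene [ 0.4976 -0.1458] 99.0 0.011
     side [ 0.4988 -0.1468] 99.1 0.007
     wrist [ 0.4931 -0.147 ] 279.5 0.005
gouge ['scene', 'side'] [0.6521 0.1161] 96.8 cost 0.045
     scene [0.6517 0.1148] 97.5 0.069
     side [0.6522 0.1161] 96.8 0.018
chisel ['scene', 'side'] [ 0.6697 -0.1338] 84.0 cost 0.018
     scene [ 0.6697 -0.1335] 83.6 0.017
     side [ 0.6704 -0.134 ] 84.0 0.015
oilstone ['scene', 'side'] [ 0.4051 -0.3371] -22.0 cost 0.005
     scene [ 0.4047 -0.3374] 157.5 0.005
     side [ 0.4051 -0.337 ] -21.8 0.004
honing_bar ['side'] [ 0.557  -0.3842] -15.7 cost 0.015
screw_tin ['scene', 'side'] [0.4471 0.3514] 8.3 cost 0.006
     scene [0.4457 0.3514] 9.6 0.005
     side [0.448  0.3516] 14.6 0.002
frame_corner ['scene', 'side'] [0.5781 0.3485] -30.3 cost 0.053
     scene [0.5781 0.3493] -29.6 0.038
     side [0.5773 0.3461] -32.4 0.063
mallet ['scene'] [ 0.6816 -0.3366] -8.5 cost 0.246
3.15
```

View pics/cr.png

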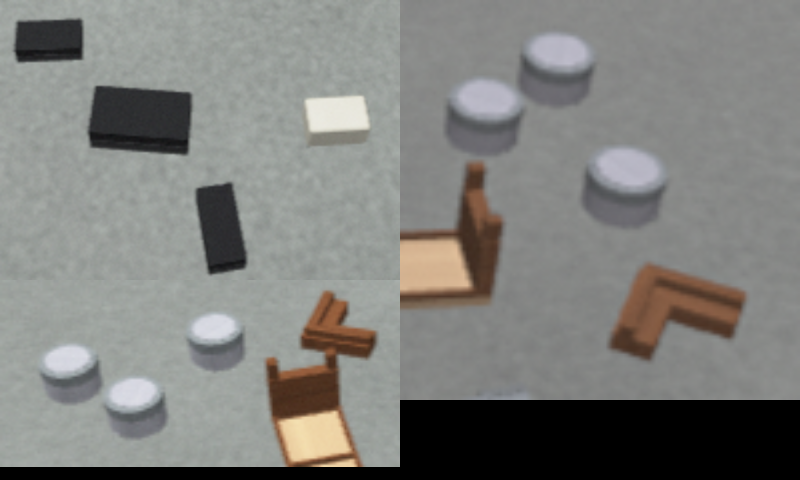

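The crop shows three dark stones: (140,120) is clearly the largest, so it is the oilstone. It also shows three tins: (626,180), nearest the frame corner, is the farthest from the base. Next I need the long caddy's divider side and the mallet's position.

```bash
cat > plan.py <<'E'
from h import *
def plan(target,n=None,start=None):
    """target x,y,z,yaw(deg); prints per call shares [dx,dy,dz],turn in the tool frame at call start"""
    if start is None:
        o=ctrl.get_obs(); start=[*o['tool_pos'],o['orientation'][2]]
        print('at',np.round(start,4),'tilt',np.round(o['orientation'][:2],2),'t',o['clock'],'F',np.round(o['force'],1))
    s=np.array(start,float);t=np.array(target,float);d=t-s;d[3]=(d[3]+180)%360-180
    if n is None: n=int(max(np.ceil(np.linalg.norm(d[:3])/.19),np.ceil(abs(d[3])/33),1))
    for i in range(n):
        psi=np.radians(s[3]+d[3]*i/n); x=np.array([np.cos(psi),np.sin(psi),0]);y=np.array([np.sin(psi),-np.cos(psi),0])
        v=d[:3]/n
        print('  ',np.round([v@x/.8,v@y/.8,-v[2]/.8],4).tolist(),round(-d[3]/n/90,4))
    return [*t[:3],s[3]+d[3]]
E
python3 - <<'E'
from fit import *
import pickle
from plan import plan
R=pickle.load(open('R.pkl','rb'))
s=ctrl.snapshot('scene');d=ctrl.snapshot('side')
f=lambda q:np.r_[proj(s,[q[0],q[1],.03])[0,0]-176, proj(d,[q[0],q[1],.03])[0,0]-460]
from scipy.optimize import fsolve
print('mallet',fsolve(f,[.66,-.36]))
q=R['long_caddy'].copy()
im=d['color'].copy()
for k,c in ((1,(255,0,0)),(-1,(0,0,255))):
    P=world(np.array([[k*.015,-.028,.013],[k*.015,.028,.013]]),q); u=proj(d,P).round().astype(int)
    print(c,u.tolist())
a=cv2.resize(im[130:240,240:330],None,fx=6,fy=5)[:, :]
import cv2
for k,c in ((1,(255,0,0)),(-1,(0,0,255))):
    u=(proj(d,world(np.array([[k*.015,-.028,.013],[k*.015,.028,.013]]),q))-[240,130])*[6,5]
    for w in u: cv2.circle(a,tuple(int(v) for v in w),5,c,1)
cv2.imwrite('pics/lc.png',a[:,:,::-1])
t=plan([.405,-.337,.2,-22]); plan([.405,-.337,.077,-22],start=t)
E
```

```text
mallet [ 0.7065796  -0.33026563]
(255, 0, 0) [[293, 190], [269, 194]]
(0, 0, 255) [[295, 198], [272, 202]]
at [ 6.75000e-01 -1.00000e-04  2.92200e-01 -9.00031e+01] tilt [180.  -0.] t 3.25 F [-0.6 -0.4 -0.4]
   [0.1404, 0.1125, 0.0384] -0.2519
   [0.0862, 0.1579, 0.0384] -0.2519
   [0.0187, 0.1789, 0.0384] -0.2519
   [0.0, 0.0, 0.1538] -0.0
```

View pics/lc.png

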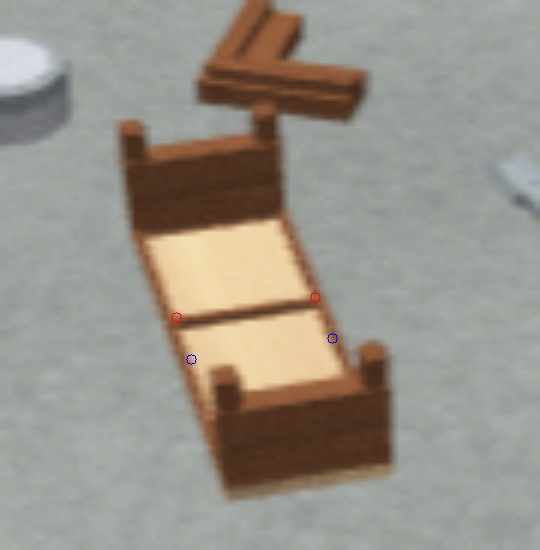

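The divider (≈(248,312) in the crop) matches the red marks, so the long caddy's x axis points at yaw 87.9° (+Y) and the long bay is on its −Y side. I'll go to the oilstone.

Call:
{"name": "send_rows", "arguments": {"deltas": [[[0.14, 0.1125, 0.038], -0.252], [[0.14, 0.1125, 0.038], -0.252], [[0.14, 0.1125, 0.038], -0.252], [[0.14, 0.1125, 0.038], -0.252], [[0.14, 0.1125, 0.038], -0.252]], "gripper": 1}}

```text
clock: 3.67
tool_pos: [0.5816, -0.1148, 0.2611]
orientation: [179.9, 0.1, -67.4]
force: [-1.2, 0.6, -0.1]
opening: 0.0878
gripper_force: 0.0
```

Call:
{"name": "send_rows", "arguments": {"deltas": [[[0.086, 0.158, 0.038], -0.252], [[0.086, 0.158, 0.038], -0.252], [[0.086, 0.158, 0.038], -0.252], [[0.086, 0.158, 0.038], -0.252], [[0.086, 0.158, 0.038], -0.252]]}}

```text
clock: 4.08
tool_pos: [0.4918, -0.2264, 0.2305]
orientation: [179.9, 0.1, -44.7]
force: [-0.4, 0.5, -0.1]
opening: 0.0874
gripper_force: 0.0
```

Call:
{"name": "send_rows", "arguments": {"deltas": [[[0.019, 0.179, 0.038], -0.252], [[0.019, 0.179, 0.038], -0.252], [[0.019, 0.179, 0.038], -0.252], [[0.019, 0.179, 0.038], -0.252], [[0.019, 0.179, 0.038], -0.252]]}}

```text
clock: 4.5
tool_pos: [0.4022, -0.3389, 0.1998]
orientation: [180.0, 0.1, -22.0]
force: [-0.5, -0.1, 0.7]
opening: 0.0877
gripper_force: 0.0
```

```bash
python3 - <<'E'
from fit import *
from plan import plan
import pickle
R=pickle.load(open('R.pkl','rb'))
p=ctrl.snapshot('wrist'); save(p,'w1')
for t in('oilstone','honing_bar'):
    for d in ctrl.cut_out(p,t):
        uv=np.array(d['xy'])*[640,480]; print(t,round(d['conf'],2),uv.round(),onz(p,uv,.015,True)[0].round(3),d['pixels'].sum(),'exp',proj(p,[*R[t][:2],.015],True).round())
        if t=='honing_bar' and d['conf']>.3: q,c=fit(t,[(p,d['pixels'],True)],R[t]); print(q[:2].round(4),np.degrees(q[2]),c)
t=plan([.405,-.337,.077,-22])
E
```

```text
oilstone 0.9 [421. 142.] [ 0.436 -0.436] 2988 exp [[316. 225.]]
oilstone 0.71 [245. 311.] [ 0.356 -0.252] 1282 exp [[316. 225.]]
oilstone 0.6 [316. 229.] [ 0.402 -0.336] 5800 exp [[316. 225.]]
honing_bar 0.59 [300.  28.] [ 0.549 -0.383] 2374 exp [[297.  19.]]
[ 0.5553 -0.3854] 166.10582490809261 0.00721244141459465
at [  0.4056  -0.337    0.2013 -22.0688] tilt [ 1.8e+02 -5.0e-02] t 4.65 F [-0.1 -0.4 -0.4]
   [-0.0008, 0.0003, 0.1554] -0.0008
```

View pics/w1.png

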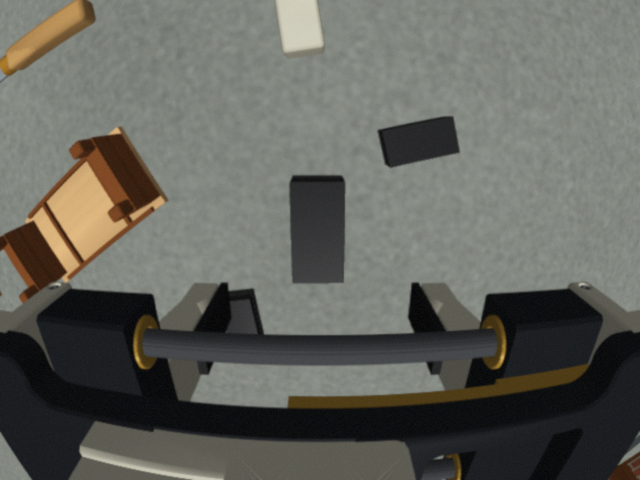

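The wrist view shows the target stone at (316,229), centred between the open fingers, with both smaller stones clear of them. The honing bar's top edge is at (300,28). I'll descend, grip and lift.

Call:
{"name": "send_rows", "arguments": {"deltas": [[[-0.001, 0, 0.05], 0], [[-0.001, 0, 0.1], 0], [[-0.001, 0, 0.14], 0], [[-0.001, 0, 0.1555], 0], [[-0.001, 0, 0.1555], 0]]}}

```text
clock: 5.07
tool_pos: [0.4038, -0.3349, 0.0736]
orientation: [180.0, 0.3, -21.9]
force: [0.1, 0.6, -0.2]
opening: 0.088
gripper_force: 0.0
```

Call:
{"name": "send_rows", "arguments": {"deltas": [[[0, 0, 0], 0], [[0, 0, 0], 0], [[0, 0, 0], 0], [[0, 0, 0], 0], [[0, 0, 0], 0]], "gripper": 0}}

```text
clock: 5.48
tool_pos: [0.405, -0.3367, 0.0778]
orientation: [-180.0, -0.1, -22.0]
force: [-0.5, 0.6, -0.7]
opening: 0.0602
gripper_force: 0.0
```

Call:
{"name": "send_rows", "arguments": {"deltas": [[[0, 0, 0], 0], [[0, 0, 0], 0], [[0, 0, -0.02], 0], [[0, 0, -0.06], 0], [[0, 0, -0.1], 0]]}}

```text
clock: 5.9
tool_pos: [0.4031, -0.3361, 0.1563]
orientation: [-180.0, 0.2, -22.0]
force: [0.6, -0.5, -2.2]
opening: 0.0397
gripper_force: 30.0
```

```bash
python3 - <<'E'
from plan import *
c=np.array([.5055,.1422]);a=np.radians(87.9);ax=np.array([np.cos(a),np.sin(a)])
x=c-.035*ax; t=plan([*x,.2,-92.1]); plan([*x,.086,-92.1],start=t)
print(ctrl.get_obs()['opening'])
E
```

```text
at [  0.4031  -0.3361   0.1563 -21.9849] tilt [-180.      0.23] t 5.9 F [ 0.6 -0.5 -2.2]
   [-0.0301, -0.1871, -0.0182] 0.2597
   [-0.1018, -0.1598, -0.0182] 0.2597
   [-0.1568, -0.1063, -0.0182] 0.2597
   [0.0, 0.0, 0.1425] -0.0
0.03974810000701747
```

Gripped (40 mm), but the fingers may have closed while already lifting, so I'll check the stone's height in the grip.

```bash
cat > held.py <<'E'
from fit import *
import sys
def held(name,cams,yaw,z0,xy,off=0):
    for n in cams:
        p=ctrl.snapshot(n);f=n=='wrist'; ds=[]
        e=proj(p,[*xy,z0+.015],f)[0]
        for d in ctrl.cut_out(p,name):
            u=np.array(d['xy'])*[640,480]
            if np.linalg.norm(u-e)<40: ds.append(d)
        if not ds: print(n,'none');continue
        m=cv2.GaussianBlur(ds[0]['pixels'].astype(np.float32),(0,0),1.5)
        out=[]
        for z in np.arange(z0-.012,z0+.0125,.002):
            B=M[name]; M[name]=[P+[0,0,z] for P in B]
            out.append(((z*1e3).round(1),round(float(((render(name,[*xy,yaw],p,f)-m)**2).sum()/m.sum()),3))); M[name]=B
        print(n,round(ds[0]['conf'],2),[(float(a),b) for a,b in out])
E
python3 - <<'E'
from held import *
for i in range(1): ctrl.snapshot('side')
o=ctrl.get_obs();tp=o['tool_pos'];print(tp)
held('oilstone',['side','scene'],np.radians(-22),tp[2]-.085,tp[:2])
E
```

```text
[ 0.40629919 -0.33781563  0.16345011]
side none
scene 0.96 [(66.5, 0.302), (68.5, 0.316), (70.5, 0.336), (72.5, 0.379), (74.5, 0.425), (76.5, 0.479), (78.5, 0.548), (80.5, 0.612), (82.5, 0.676), (84.5, 0.75), (86.5, 0.813), (88.5, 0.878), (90.5, 0.954)]
```

```bash
python3 - <<'E'
from held import *
a=ctrl.snapshot('scene');b=ctrl.snapshot('side');tp=ctrl.get_obs()['tool_pos'];print(tp)
for p,n in((a,'scene'),(b,'side')): print(n,proj(p,[*tp[:2],tp[2]-.066]))
A=cv2.resize(a['color'][140:240,140:240],(400,400));u=proj(b,[*tp[:2],tp[2]-.06])[0].astype(int)
x,y=max(0,u[0]-60),max(0,u[1]-60); B=cv2.resize(b['color'][y:y+120,x:x+120],(400,400)); print(x,y)
cv2.imwrite('pics/hs.png',np.hstack([A,B])[:,:,::-1])
E
```

```text
[ 0.40343487 -0.33612983  0.15531041]
scene [[183.32348389 186.00808103]]
side [[292.70947147 373.06978753]]
232 311
```

View pics/hs.png

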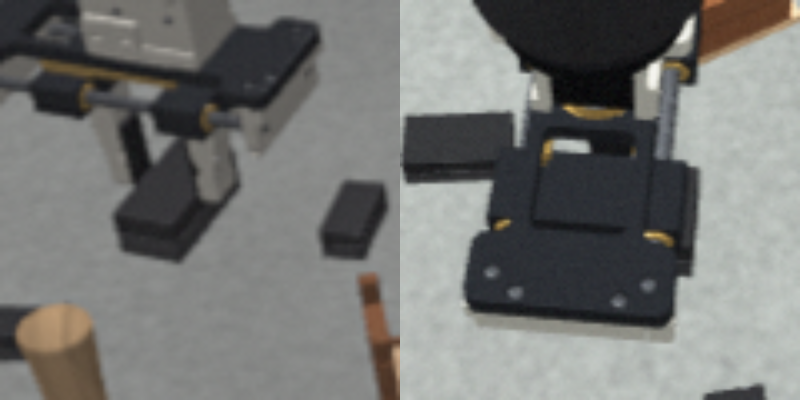

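The stone is held flat, with the fingertip about 12 mm above its underside (left crop, (215,200)). I'll carry it to the long bay.

Call:
{"name": "send_rows", "arguments": {"deltas": [[[-0.03, -0.187, -0.018], 0.26], [[-0.03, -0.187, -0.018], 0.26], [[-0.03, -0.187, -0.018], 0.26], [[-0.03, -0.187, -0.018], 0.26], [[-0.03, -0.187, -0.018], 0.26]]}}

```text
clock: 6.67
tool_pos: [0.439, -0.1845, 0.1707]
orientation: [-180.0, 0.0, -45.6]
force: [0.1, -0.3, -2.2]
opening: 0.0395
gripper_force: 30.0
```

Call:
{"name": "send_rows", "arguments": {"deltas": [[[-0.102, -0.16, -0.018], 0.26], [[-0.102, -0.16, -0.018], 0.26], [[-0.102, -0.16, -0.018], 0.26], [[-0.102, -0.16, -0.018], 0.26], [[-0.102, -0.16, -0.018], 0.26]]}}

```text
clock: 7.08
tool_pos: [0.4734, -0.0363, 0.1853]
orientation: [-179.9, -0.0, -69.0]
force: [0.7, -0.0, -2.2]
opening: 0.0394
gripper_force: 30.0
```

Call:
{"name": "send_rows", "arguments": {"deltas": [[[-0.08, -0.055, -0.01], 0.13], [[-0.12, -0.08, -0.014], 0.2], [[-0.157, -0.106, -0.018], 0.26], [[-0.157, -0.106, -0.018], 0.26], [[-0.157, -0.106, -0.018], 0.26]]}}

```text
clock: 7.5
tool_pos: [0.5073, 0.1121, 0.1995]
orientation: [-179.9, 0.0, -92.2]
force: [-0.1, 0.1, -1.3]
opening: 0.0395
gripper_force: 30.0
```

```bash
cat > here.py <<'E'
from plan import *
def settle(n=6,cams=('wrist',)):
    """mean pose over n camera periods (arm rings a little)"""
    P=[];pics=[]
    for i in range(n):
        pics.append(ctrl.snapshot(cams[i%len(cams)])); o=ctrl.get_obs(); P.append([*o['tool_pos'],o['orientation'][2]])
    P=np.array(P); print('mean',P.mean(0).round(4),'std',P.std(0).round(4),'t',o['clock'],'F',np.round(o['force'],1),'open',round(float(o['opening']),4))
    return P.mean(0),pics
c=np.array([.5055,.1422]);a=np.radians(87.9);ax=np.array([np.cos(a),np.sin(a)])
c2=np.array([.4965,-.1465]);a2=np.radians(99.1);ax2=np.array([np.cos(a2),np.sin(a2)])
E
python3 - <<'E'
from here import *
from fit import fit
m,pics=settle()
save(pics[-1],'w2')
p=pics[-1]
for d in ctrl.cut_out(p,'long_caddy'):
    print(d['conf'],np.array(d['xy'])*[640,480],d['pixels'].sum())
x=c-.035*ax; plan([*x,.087,-92.1],n=1,start=m)
p=ctrl.snapshot('scene')
for d in ctrl.cut_out(p,'long_caddy')[:1]:
    q,cc=fit('long_caddy',[(p,d['pixels'],False)],[.5055,.1422,1.53]); print(q,cc)
E
```

```text
mean [  0.5049   0.1073   0.1987 -92.0821] std [0.0005 0.0014 0.0003 0.0824] t 7.8 F [ 0.2 -0.4 -2. ] open 0.0394
0.86 [327.424 188.784] 6905
   [0.0001, 0.0008, 0.1396] 0.0002
[0.50403254 0.14199334 1.53487782] 0.004266397096216679
```

View pics/w2.png

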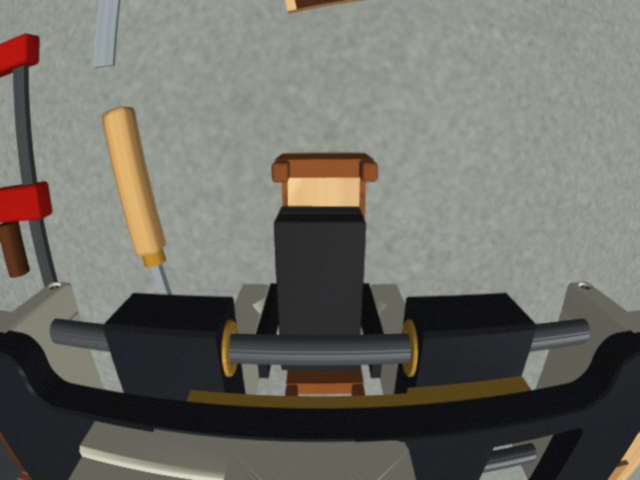

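```bash
python3 - <<'E'
from here import *
p=ctrl.snapshot('wrist');tp=ctrl.get_obs()['tool_pos']; print(tp)
print('saddle cheeks top outer',onz(p,[[273,156],[377,156],[273,178],[377,178]],.072,True).round(4))
print('base near end',onz(p,[[286,391],[365,391]],.013,True).round(4))
zt=tp[2]-.066-.012+.03
print('stone top',onz(p,[[275,222],[365,222],[279,300],[362,300]],zt,True).round(4))
print('grip centre proj',proj(p,[*tp[:2],.072],True),proj(p,[*tp[:2],zt],True))
E
```

```text
[0.50520751 0.10623056 0.19976491]
saddle cheeks top outer [[0.5294 0.0424]
 [0.4674 0.0447]
 [0.5302 0.0557]
 [0.4675 0.0581]]
base near end [[0.5436 0.2712]
 [0.4658 0.2748]]
stone top [[0.5201 0.0613]
 [0.4845 0.0627]
 [0.5212 0.0959]
 [0.4856 0.0974]]
grip centre proj [[317.88077275 255.16508812]] [[317.27126596 319.59292674]]
```

The wrist view shows the stone above the long bay, (320,260), between saddles at y≈170 and y≈390, aligned to within about 2 mm. I'll lower it with a 1 mm correction.

Call:
{"name": "send_rows", "arguments": {"deltas": [[[0.001, 0.0015, 0.04], 0], [[0.001, 0.0015, 0.07], 0], [[0.001, 0.0015, 0.09], 0], [[0.001, 0.0015, 0.105], 0], [[0.001, 0.0015, 0.115], 0]]}}

```text
clock: 8.42
tool_pos: [0.5036, 0.1055, 0.1065]
orientation: [179.9, -0.1, -92.2]
force: [-0.2, 0.3, -2.7]
opening: 0.0393
gripper_force: 30.0
```

Call:
{"name": "send_rows", "arguments": {"deltas": [[[0, 0, 0.008], 0], [[0, 0, 0.014], 0], [[0, 0, 0.019], 0], [[0, 0, 0.023], 0], [[0, 0, 0.025], 0]]}}

```text
clock: 8.83
tool_pos: [0.5039, 0.106, 0.0911]
orientation: [-180.0, -0.0, -92.1]
force: [-16.6, -1.0, 42.7]
opening: 0.0398
gripper_force: 30.0
```

```bash
sed -i 's/\.5055,\.1422/.504,.142/' here.py; python3 - <<'E'
from here import *
settle(4)
E
```

```text
mean [ 5.03900e-01  1.06000e-01  9.10000e-02 -9.20979e+01] std [0.     0.     0.     0.0035] t 9.0333 F [-13.6   0.2  33.6] open 0.0397
```

Contact at TCP z = 0.091. Closing during the lift would put the tip about 17 mm above the underside, which matches the stone sitting on the bay floor. I'll relieve the press, release, rise and check.

Call:
{"name": "send_rows", "arguments": {"deltas": [[[0, 0, -0.004], 0], [[0, 0, -0.005], 0], [[0, 0, -0.005], 0], [[0, 0, -0.005], 0], [[0, 0, -0.005], 0]]}}

```text
clock: 9.45
tool_pos: [0.5041, 0.1062, 0.0915]
orientation: [180.0, -0.0, -92.2]
force: [-0.3, -0.1, -2.0]
opening: 0.04
gripper_force: 30.0
```

Call:
{"name": "send_rows", "arguments": {"deltas": [[[0, 0, 0], 0], [[0, 0, 0], 0], [[0, 0, 0], 0], [[0, 0, 0], 0], [[0, 0, 0], 0]], "gripper": 1}}

```text
clock: 9.87
tool_pos: [0.5042, 0.1063, 0.0918]
orientation: [-180.0, -0.0, -92.2]
force: [0.3, 0.3, -0.2]
opening: 0.0675
gripper_force: 0.0
```

Call:
{"name": "send_rows", "arguments": {"deltas": [[[0, 0, -0.02], 0], [[0, 0, -0.07], 0], [[0, 0, -0.12], 0], [[0, 0, -0.16], 0], [[0, 0, -0.2], 0]]}}

```text
clock: 10.28
tool_pos: [0.504, 0.1062, 0.254]
orientation: [-179.9, 0.0, -92.2]
force: [0.5, 0.2, -0.8]
opening: 0.0872
gripper_force: 0.0
```

```bash
python3 - <<'E'
from here import *
from fit import *
m,pics=settle(3)
for n in('side','scene'):
    p=ctrl.snapshot(n);f=n=='wrist'
    for d in ctrl.cut_out(p,'oilstone'):
        uv=np.array(d['xy'])*[640,480]
        if np.linalg.norm(onz(p,uv,.02,f)[0]-[.503,.107])<.05:
            B=M['oilstone']
            for z in(.004,.008,.013):
                M['oilstone']=[P+[0,0,z] for P in B]; q,cc=fit('oilstone',[(p,d['pixels'],f)],[.503,.107,1.53]); print(n,z,((q[:2]-c)@np.c_[ax,[-ax[1],ax[0]]]*1e3).round(1),np.degrees(q[2]).round(1),round(cc,4))
            M['oilstone']=B
# next: honing bar
t=plan([.556,-.385,.2,-15],start=m); plan([.556,-.385,.076,-15],start=t)
E
```

```text
mean [  0.5061   0.107    0.2576 -92.111 ] std [0.0006 0.0002 0.0024 0.0295] t 10.4333 F [-0.1 -0.7 -1.5] open 0.0878
side 0.004 [-2.4 -7.1] 82.1 0.4397
side 0.008 [-6.3 -6.7] 80.5 0.4511
side 0.013 [-10.5  -6.1] 80.6 0.4648
scene 0.004 [-36.4   1.7] 84.9 0.0041
scene 0.008 [-37.3  -3.1] 88.2 0.0042
scene 0.013 [-38.   -8.6] 87.9 0.0047
   [0.2041, -0.0283, 0.024] -0.2856
   [0.1962, 0.063, 0.024] -0.2856
   [0.1495, 0.1418, 0.024] -0.2856
   [0.0, 0.0, 0.155] -0.0
```

Call:
{"name": "send_rows", "arguments": {"deltas": [[[0.204, -0.028, 0.024], -0.285], [[0.204, -0.028, 0.024], -0.285], [[0.204, -0.028, 0.024], -0.285], [[0.204, -0.028, 0.024], -0.285], [[0.204, -0.028, 0.024], -0.285]]}}

```text
clock: 11.05
tool_pos: [0.5194, -0.0609, 0.2305]
orientation: [179.8, 0.0, -66.2]
force: [-0.3, -0.2, 1.1]
opening: 0.0878
gripper_force: 0.0
```

Call:
{"name": "send_rows", "arguments": {"deltas": [[[0.196, 0.063, 0.024], -0.285], [[0.196, 0.063, 0.024], -0.285], [[0.196, 0.063, 0.024], -0.285], [[0.196, 0.063, 0.024], -0.285], [[0.196, 0.063, 0.024], -0.285]]}}

```text
clock: 11.47
tool_pos: [0.5358, -0.2251, 0.2109]
orientation: [179.9, 0.2, -40.5]
force: [0.6, 1.1, 0.4]
opening: 0.0876
gripper_force: 0.0
```

Call:
{"name": "send_rows", "arguments": {"deltas": [[[0.08, 0.07, 0.012], -0.15], [[0.12, 0.11, 0.02], -0.22], [[0.149, 0.142, 0.024], -0.285], [[0.149, 0.142, 0.024], -0.285], [[0.149, 0.142, 0.024], -0.285]]}}

```text
clock: 11.88
tool_pos: [0.5512, -0.3905, 0.1905]
orientation: [180.0, 0.3, -15.0]
force: [0.8, 0.5, -0.5]
opening: 0.0878
gripper_force: 0.0
```

```bash
python3 - <<'E'
from here import *
from fit import *
m,pics=settle(4)
p=pics[-1];save(p,'w3')
for d in ctrl.cut_out(p,'honing_bar'):
    uv=np.array(d['xy'])*[640,480];q,cc=fit('honing_bar',[(p,d['pixels'],True)],[.556,-.385,-.26]); print(d['conf'],uv,q[:2],np.degrees(q[2]),cc)
for d in ctrl.cut_out(p,'mallet'): print('mallet',d['conf'],np.array(d['xy'])*[640,480])
p=ctrl.snapshot('side')
B=M['oilstone'];M['oilstone']=[P+[0,0,.008] for P in B]
for d in ctrl.cut_out(p,'oilstone'):
    uv=np.array(d['xy'])*[640,480]
    if np.linalg.norm(onz(p,uv,.02)[0]-[.503,.107])<.05:
         q,cc=fit('oilstone',[(p,d['pixels'],False)],[.503,.107,1.53]); print('stone',((q[:2]-c)@np.c_[ax,[-ax[1],ax[0]]]*1e3).round(1),np.degrees(q[2]).round(1),round(cc,4))
plan([.556,-.385,.076,-15],start=m,n=1)
E
```

```text
mean [  0.5513  -0.387    0.1915 -15.3628] std [0.0003 0.0015 0.0008 0.0445] t 12.0833 F [-0.7 -0.2  0.5] open 0.0876
0.74 [151.872  48.48 ] [ 0.22933333 -0.10777778] -83.65183808910027 0.9851442575454712
0.56 [317.184 226.416] [ 0.55399784 -0.38490993] -13.698068265512486 0.020811233669519424
mallet 0.72 [153.088  49.488]
mallet 0.21 [140.288 289.104]
stone [-5.6 -7.1] 84.7 0.3653
   [0.005, -0.0039, 0.1443] -0.004
```

View pics/w3.png

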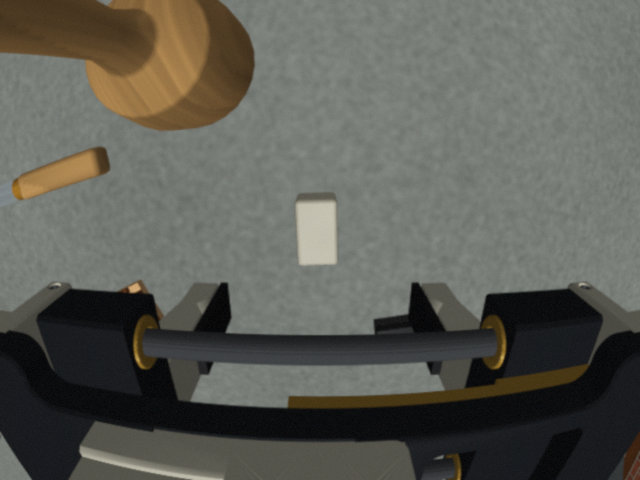

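The honing bar sits at (317,230), centred, with the mallet's head edge (250,60) well ahead of the gripper. I'll descend with part-closed fingers, then grip fully before lifting.

Call:
{"name": "send_rows", "arguments": {"deltas": [[[0.0045, -0.003, 0.045], -0.004], [[0.0045, -0.003, 0.085], -0.004], [[0.0045, -0.003, 0.115], -0.004], [[0.0045, -0.003, 0.135], -0.004], [[0.0045, -0.003, 0.143], -0.004]], "gripper": 0.65}}

```text
clock: 12.7
tool_pos: [0.5555, -0.3825, 0.0772]
orientation: [-180.0, 0.2, -14.8]
force: [-0.4, -0.0, 0.5]
opening: 0.0604
gripper_force: 0.0
```

Call:
{"name": "send_rows", "arguments": {"deltas": [[[0, 0, 0], 0], [[0, 0, 0], 0], [[0, 0, 0], 0], [[0, 0, 0], 0], [[0, 0, 0], 0]], "gripper": 0}}

```text
clock: 13.12
tool_pos: [0.5572, -0.3843, 0.0813]
orientation: [180.0, -0.1, -14.8]
force: [0.8, 0.3, 5.7]
opening: 0.0296
gripper_force: 30.1
```

Call:
{"name": "send_rows", "arguments": {"deltas": [[[0, 0, 0], 0], [[0, 0, 0], 0], [[0, 0, 0], 0], [[0, 0, 0], 0], [[0, 0, 0], 0]]}}

```text
clock: 13.53
tool_pos: [0.5572, -0.3844, 0.0813]
orientation: [180.0, -0.1, -14.8]
force: [-0.2, 1.9, 6.8]
opening: 0.0296
gripper_force: 30.0
```

Call:
{"name": "send_rows", "arguments": {"deltas": [[[0, 0, -0.03], 0], [[0, 0, -0.07], 0], [[0, 0, -0.11], 0], [[0, 0, -0.14], 0], [[0, 0, -0.15], 0]]}}

```text
clock: 13.95
tool_pos: [0.558, -0.385, 0.2049]
orientation: [179.9, -0.4, -14.8]
force: [0.9, -0.6, 0.5]
opening: 0.0298
gripper_force: 30.0
```

```bash
python3 - <<'E'
from here import *
m,_=settle(4)
x=c+.05*ax
t=plan([*x,.2,-92.1],start=m)
t=plan([*x,.11,-92.1],start=t); plan([*x,.087,-92.1],start=t)
E
```

```text
mean [  0.5569  -0.3843   0.2014 -14.8582] std [0.0008 0.0005 0.0023 0.0194] t 14.15 F [-0.6  0.9 -2.1] open 0.0292
   [-0.0616, -0.17, 0.0004] 0.2146
   [-0.1143, -0.14, 0.0004] 0.2146
   [-0.1542, -0.0943, 0.0004] 0.2146
   [-0.1767, -0.038, 0.0004] 0.2146
   [0.0, 0.0, 0.1125] -0.0
   [0.0, 0.0, 0.0288] -0.0
```

Call:
{"name": "send_rows", "arguments": {"deltas": [[[-0.0616, -0.17, 0], 0.215], [[-0.0616, -0.17, 0], 0.215], [[-0.0616, -0.17, 0], 0.215], [[-0.0616, -0.17, 0], 0.215], [[-0.0616, -0.17, 0], 0.215]]}}

```text
clock: 14.57
tool_pos: [0.5423, -0.2362, 0.198]
orientation: [180.0, 0.2, -34.1]
force: [-1.2, -0.1, -1.4]
opening: 0.0296
gripper_force: 30.0
```

Call:
{"name": "send_rows", "arguments": {"deltas": [[[-0.114, -0.14, 0], 0.215], [[-0.114, -0.14, 0], 0.215], [[-0.114, -0.14, 0], 0.215], [[-0.114, -0.14, 0], 0.215], [[-0.114, -0.14, 0], 0.215]]}}

```text
clock: 14.98
tool_pos: [0.5302, -0.0927, 0.1983]
orientation: [179.9, 0.1, -53.4]
force: [-0.0, -1.6, -0.5]
opening: 0.0301
gripper_force: 30.0
```

Call:
{"name": "send_rows", "arguments": {"deltas": [[[-0.154, -0.094, 0], 0.215], [[-0.154, -0.094, 0], 0.215], [[-0.154, -0.094, 0], 0.215], [[-0.154, -0.094, 0], 0.215], [[-0.154, -0.094, 0], 0.215]]}}

```text
clock: 15.4
tool_pos: [0.5181, 0.0513, 0.1985]
orientation: [179.9, 0.0, -72.8]
force: [-0.4, -0.2, -0.8]
opening: 0.0295
gripper_force: 30.0
```

Call:
{"name": "send_rows", "arguments": {"deltas": [[[-0.08, -0.018, 0], 0.1], [[-0.13, -0.03, 0], 0.16], [[-0.177, -0.038, 0], 0.215], [[-0.177, -0.038, 0], 0.215], [[-0.177, -0.038, 0], 0.215]]}}

```text
clock: 15.82
tool_pos: [0.5059, 0.1954, 0.1983]
orientation: [179.9, -0.0, -92.1]
force: [-0.1, 0.6, -1.0]
opening: 0.0298
gripper_force: 30.0
```

```bash
python3 - <<'E'
from here import *
m,pics=settle(5)
save(pics[-1],'w4')
x=c+.05*ax
t=plan([*x,.105,-92.1],start=m); plan([*x,.09,-92.1],start=t)
E
```

```text
mean [  0.5056   0.1917   0.1984 -92.1732] std [0.0001 0.001  0.0003 0.0886] t 16.0667 F [ 0.3  0.3 -0.7] open 0.0296
   [-0.0003, -0.0003, 0.1168] -0.0008
   [0.0, 0.0, 0.0188] -0.0
```

View pics/w4.png

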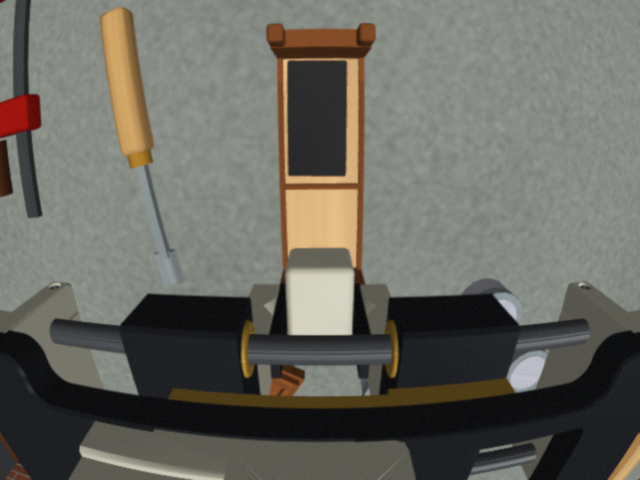

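The stone (318,118) lies flat in its bay and the bar (320,290) is over the short bay. I'll lower it.

Call:
{"name": "send_rows", "arguments": {"deltas": [[[0, 0.001, 0.04], 0], [[0, 0.001, 0.07], 0], [[0, 0.001, 0.09], 0], [[0, 0.001, 0.107], 0], [[0, 0.001, 0.117], 0]]}}

```text
clock: 16.48
tool_pos: [0.5047, 0.1901, 0.1044]
orientation: [179.9, -0.1, -92.4]
force: [-1.4, 0.3, -0.6]
opening: 0.0297
gripper_force: 30.0
```

Call:
{"name": "send_rows", "arguments": {"deltas": [[[0, 0, 0.005], 0], [[0, 0, 0.01], 0], [[0, 0, 0.014], 0], [[0, 0, 0.017], 0], [[0, 0, 0.0188], 0]]}}

```text
clock: 16.9
tool_pos: [0.5054, 0.1921, 0.0914]
orientation: [-180.0, 0.0, -92.3]
force: [-0.3, -0.0, -0.8]
opening: 0.0297
gripper_force: 30.0
```

```bash
python3 - <<'E'
from here import *
settle(3)
E
```

```text
mean [ 5.05300e-01  1.92000e-01  9.13000e-02 -9.22448e+01] std [0.     0.     0.0001 0.004 ] t 17.05 F [ 0.6  0.6 -0.4] open 0.0298
```

Call:
{"name": "send_rows", "arguments": {"deltas": [[[0, 0, 0.001], 0], [[0, 0, 0.002], 0], [[0, 0, 0.003], 0], [[0, 0, 0.003], 0], [[0, 0, 0.003], 0]]}}

```text
clock: 17.47
tool_pos: [0.5053, 0.1921, 0.0892]
orientation: [-180.0, 0.0, -92.2]
force: [-2.5, 0.4, 5.6]
opening: 0.0296
gripper_force: 30.0
```

Call:
{"name": "send_rows", "arguments": {"deltas": [[[0, 0, 0], 0], [[0, 0, 0], 0], [[0, 0, 0], 0], [[0, 0, 0], 0], [[0, 0, 0], 0]], "gripper": 0.7}}

```text
clock: 17.88
tool_pos: [0.5051, 0.1919, 0.0886]
orientation: [180.0, -0.0, -92.3]
force: [0.3, 1.0, -0.7]
opening: 0.0571
gripper_force: 0.0
```

Call:
{"name": "send_rows", "arguments": {"deltas": [[[0, 0, -0.02], 0], [[0, 0, -0.06], 0], [[0, 0, -0.11], 0], [[0, 0, -0.15], 0], [[0, 0, -0.17], 0]]}}

```text
clock: 18.3
tool_pos: [0.5065, 0.1927, 0.2292]
orientation: [-179.7, 0.2, -92.2]
force: [-0.2, 0.2, 0.1]
opening: 0.0613
gripper_force: 0.0
```

```bash
python3 - <<'E'
from here import *
import pickle
m,_=settle(4)
R=pickle.load(open('R.pkl','rb')); q=R['gouge']; print(q)
g=q[:2]-.02*np.array([np.cos(q[2]),np.sin(q[2])])
t=plan([*g,.2,np.degrees(q[2])-180],start=m); plan([*g,.07,np.degrees(q[2])-180],start=t,n=1)
E
```

```text
mean [  0.5061   0.1926   0.2276 -92.2353] std [0.0008 0.0004 0.0023 0.0272] t 18.5 F [-0.2  0.2 -0.1] open 0.0613
[0.65213134 0.116072   1.68903759]
   [0.1131, -0.1901, 0.0345] -0.1001
   [0.0, 0.0, 0.1625] -0.0
```

Call:
{"name": "send_rows", "arguments": {"deltas": [[[0.113, -0.19, 0.034], -0.1], [[0.113, -0.19, 0.034], -0.1], [[0.113, -0.19, 0.034], -0.1], [[0.113, -0.19, 0.034], -0.1], [[0.113, -0.19, 0.034], -0.1]]}}

```text
clock: 18.92
tool_pos: [0.6557, 0.0926, 0.1938]
orientation: [179.8, -0.1, -83.4]
force: [0.2, 0.2, 0.3]
opening: 0.0612
gripper_force: 0.0
```

```bash
python3 - <<'E'
from here import *
from fit import *
import pickle
m,pics=settle(5); p=pics[-1]; save(p,'w5')
R=pickle.load(open('R.pkl','rb')); q=R['gouge']
for d in ctrl.cut_out(p,'gouge')[:1]:
    print(d['conf'],np.array(d['xy'])*[640,480],d['pixels'].sum())
    r,cc=fit('gouge',[(p,d['pixels'],True)],q); print(r,np.degrees(r[2]),cc)
H=lambda s:world(np.array([[-.12,0,.024],[.005,0,.024]]),q)
print('expected handle ends px',proj(p,H(0),True))
g=q[:2]-.02*np.array([np.cos(q[2]),np.sin(q[2])])
plan([*g,.07,np.degrees(q[2])-180],start=m,n=1)
# check of kit so far
p=ctrl.snapshot('side')
for nm in('oilstone','honing_bar'):
  B=M[nm];M[nm]=[P+[0,0,.008] for P in B]
  for d in ctrl.cut_out(p,nm):
    uv=np.array(d['xy'])*[640,480]; x=onz(p,uv,.023)[0]; x0=c+(-.035 if nm=='oilstone' else .05)*ax
    if np.linalg.norm(x-x0)<.04:
         q,cc=fit(nm,[(p,d['pixels'],False)],[*x0,1.53]); print(nm,((q[:2]-c)@np.c_[ax,[-ax[1],ax[0]]]*1e3).round(1),np.degrees(q[2]).round(1),round(cc,4))
E
```

```text
mean [  0.6539   0.0939   0.1944 -83.3779] std [0.0013 0.0012 0.001  0.0622] t 19.1667 F [-0.1 -0.2  0.3] open 0.0615
0.6 [318.208 199.2  ] 6504
[0.64859683 0.11736822 1.69900789] 97.34598124983016 0.07446508854627609
expected handle ends px [[314.32643662  99.04424839]
 [315.18513719 266.69804836]]
   [-0.0027, -0.0011, 0.1555] -0.0017
oilstone [-5.1 -7.2] 81.0 0.4357
honing_bar [56.7 -3.5] 83.8 0.08
```

View pics/w5.png

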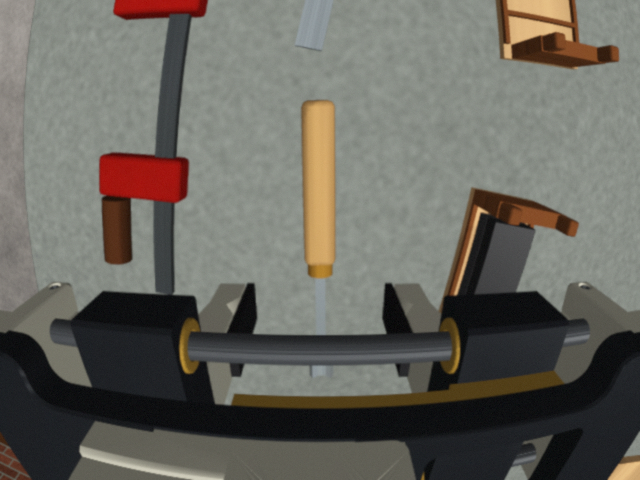

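The gouge handle runs from (318,101) to (319,276), centred between the fingers, with the clamp clear at left. I'll descend and grip.

Call:
{"name": "send_rows", "arguments": {"deltas": [[[-0.004, 0, 0.045], 0], [[-0.004, 0, 0.085], 0], [[-0.004, 0, 0.11], 0], [[-0.004, 0, 0.125], 0], [[-0.004, 0, 0.135], 0]]}}

```text
clock: 19.78
tool_pos: [0.6525, 0.0992, 0.0884]
orientation: [179.9, -0.0, -83.2]
force: [-0.1, -0.0, -0.8]
opening: 0.0613
gripper_force: 0.0
```

Call:
{"name": "send_rows", "arguments": {"deltas": [[[0, 0, 0.008], 0], [[0, 0, 0.014], 0], [[0, 0, 0.018], 0], [[0, 0, 0.019], 0], [[0, 0, 0.019], 0]]}}

```text
clock: 20.2
tool_pos: [0.6534, 0.0989, 0.0749]
orientation: [-180.0, 0.0, -83.2]
force: [0.1, 0.8, -0.4]
opening: 0.061
gripper_force: 0.0
```

Call:
{"name": "send_rows", "arguments": {"deltas": [[[0, 0, 0], 0], [[0, 0, 0], 0], [[0, 0, 0], 0], [[0, 0, 0], 0], [[0, 0, 0], 0]], "gripper": 0}}

```text
clock: 20.62
tool_pos: [0.6532, 0.0988, 0.0745]
orientation: [-180.0, 0.0, -83.3]
force: [0.1, 0.7, 0.9]
opening: 0.0335
gripper_force: 0.0
```

Call:
{"name": "send_rows", "arguments": {"deltas": [[[0, 0, 0], 0], [[0, 0, 0], 0], [[0, 0, 0], 0], [[0, 0, 0], 0], [[0, 0, 0], 0]]}}

```text
clock: 21.03
tool_pos: [0.6531, 0.0988, 0.0743]
orientation: [180.0, -0.0, -83.2]
force: [-0.9, -1.2, 0.8]
opening: 0.0237
gripper_force: 30.0
```

Call:
{"name": "send_rows", "arguments": {"deltas": [[[0, 0, -0.03], 0], [[0, 0, -0.07], 0], [[0, 0, -0.11], 0], [[0, 0, -0.15], 0], [[0, 0, -0.17], 0]]}}

```text
clock: 21.45
tool_pos: [0.6544, 0.0991, 0.2146]
orientation: [-179.7, 0.0, -83.2]
force: [1.4, 0.3, 0.3]
opening: 0.0236
gripper_force: 30.0
```

```bash
python3 - <<'E'
from here import *
m,_=settle(4)
x=c-.02*ax
t=plan([*x,.21,-92.1],start=m); t=plan([*x,.135,-92.1],start=t); plan([*x,.125,-92.1],start=t)
E
```

```text
mean [  0.6541   0.0992   0.2134 -83.2368] std [0.001  0.0002 0.0026 0.025 ] t 21.65 F [-1.  -0.9 -3. ] open 0.0235
   [-0.0505, 0.1839, 0.0042] 0.0985
   [0.0, 0.0, 0.0937] -0.0
   [0.0, 0.0, 0.0125] -0.0
```

Call:
{"name": "send_rows", "arguments": {"deltas": [[[-0.03, 0.09, 0.002], 0.05], [[-0.045, 0.14, 0.003], 0.08], [[-0.052, 0.17, 0.004], 0.099], [[-0.052, 0.184, 0.004], 0.099], [[-0.052, 0.184, 0.004], 0.099]]}}

```text
clock: 22.07
tool_pos: [0.4962, 0.1217, 0.2053]
orientation: [179.7, -0.1, -92.1]
force: [-1.0, -0.0, -2.1]
opening: 0.0236
gripper_force: 30.0
```

```bash
python3 - <<'E'
from here import *
m,pics=settle(5); save(pics[-1],'w6')
x=c-.0185*ax
t=plan([*x,.14,-92.1],start=m); plan([*x,.128,-92.1],start=t)
E
```

```text
mean [  0.5013   0.1228   0.2063 -92.1145] std [0.0013 0.0002 0.0002 0.0396] t 22.3167 F [-0.2  0.1 -1.5] open 0.0239
   [-0.001, -0.0025, 0.0829] -0.0002
   [0.0, 0.0, 0.015] -0.0
```

View pics/w6.png

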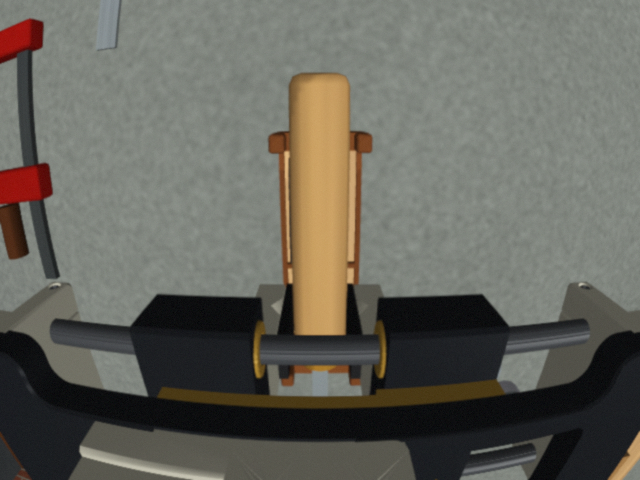

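The gouge (320,200) lines up over the saddle cheeks (278 and 362). I'll lower it to the seats.

Call:
{"name": "send_rows", "arguments": {"deltas": [[[-0.001, -0.001, 0.03], 0], [[-0.001, -0.001, 0.055], 0], [[-0.001, -0.001, 0.07], 0], [[-0.001, -0.001, 0.08], 0], [[-0.001, -0.001, 0.085], 0]]}}

```text
clock: 22.73
tool_pos: [0.503, 0.1232, 0.1374]
orientation: [179.9, -0.1, -92.2]
force: [-0.3, -0.1, -0.6]
opening: 0.024
gripper_force: 30.0
```

Call:
{"name": "send_rows", "arguments": {"deltas": [[[0, 0, 0.004], 0], [[0, 0, 0.007], 0], [[0, 0, 0.01], 0], [[0, 0, 0.0125], 0], [[0, 0, 0.0125], 0]]}}

```text
clock: 23.15
tool_pos: [0.5029, 0.1237, 0.1292]
orientation: [-180.0, 0.0, -92.2]
force: [-0.6, -0.8, -0.9]
opening: 0.0237
gripper_force: 30.0
```

```bash
python3 - <<'E'
from here import *
settle(3)
E
```

```text
mean [  0.503    0.1237   0.1294 -92.154 ] std [0.     0.     0.     0.0016] t 23.3 F [ 0.5 -1.  -1.6] open 0.024
```

Call:
{"name": "send_rows", "arguments": {"deltas": [[[0, 0, 0.001], 0], [[0, 0, 0.002], 0], [[0, 0, 0.0025], 0], [[0, 0, 0.0025], 0], [[0, 0, 0.0025], 0]]}}

```text
clock: 23.72
tool_pos: [0.5031, 0.1239, 0.1275]
orientation: [-180.0, 0.0, -92.1]
force: [-0.5, 1.8, 2.8]
opening: 0.0237
gripper_force: 30.0
```

Call:
{"name": "send_rows", "arguments": {"deltas": [[[0, 0, 0], 0], [[0, 0, 0], 0], [[0, 0, 0], 0], [[0, 0, 0], 0], [[0, 0, 0], 0]], "gripper": 1}}

```text
clock: 24.13
tool_pos: [0.5028, 0.1235, 0.127]
orientation: [180.0, -0.0, -92.2]
force: [-0.6, 0.0, -0.9]
opening: 0.051
gripper_force: 0.0
```

Call:
{"name": "send_rows", "arguments": {"deltas": [[[0, 0, -0.02], 0], [[0, 0, -0.05], 0], [[0, 0, -0.09], 0], [[0, 0, -0.12], 0], [[0, 0, -0.13], 0]]}}

```text
clock: 24.55
tool_pos: [0.5043, 0.1242, 0.235]
orientation: [-179.7, 0.1, -92.1]
force: [0.3, 0.9, 1.0]
opening: 0.0842
gripper_force: 0.0
```

```bash
python3 - <<'E'
from here import *
m,pics=settle(4); 
t=plan([.447,.3515,.22,-81],start=m); plan([.447,.3515,.079,-81],start=t,n=1)
E
```

```text
mean [  0.5033   0.1239   0.2324 -92.1605] std [0.0007 0.0003 0.0017 0.0191] t 24.75 F [-0.6 -0.1 -0.5] open 0.0872
   [-0.1409, 0.0405, 0.0077] -0.062
   [-0.1441, 0.0266, 0.0077] -0.062
   [0.0, 0.0, 0.1763] -0.0
```

Contact was felt at the seats and the gouge released. Next is the tin.

Call:
{"name": "send_rows", "arguments": {"deltas": [[[-0.141, 0.04, 0.008], -0.062], [[-0.141, 0.04, 0.008], -0.062], [[-0.141, 0.04, 0.008], -0.062], [[-0.141, 0.04, 0.008], -0.062], [[-0.141, 0.04, 0.008], -0.062]]}}

```text
clock: 25.17
tool_pos: [0.4741, 0.2386, 0.2227]
orientation: [179.8, -0.1, -86.4]
force: [-0.7, -0.7, -0.2]
opening: 0.0875
gripper_force: 0.0
```

Call:
{"name": "send_rows", "arguments": {"deltas": [[[-0.08, 0.014, 0.004], -0.03], [[-0.12, 0.022, 0.006], -0.05], [[-0.144, 0.0265, 0.008], -0.062], [[-0.144, 0.0265, 0.008], -0.062], [[-0.144, 0.0265, 0.008], -0.062]]}}

```text
clock: 25.58
tool_pos: [0.4466, 0.3516, 0.2166]
orientation: [179.9, -0.1, -80.9]
force: [-0.7, 0.0, -0.3]
opening: 0.0877
gripper_force: 0.0
```

```bash
python3 - <<'E'
from here import *
from fit import *
m,pics=settle(5); p=pics[-1]; save(p,'w7')
for d in ctrl.cut_out(p,'screw_tin'):
    uv=np.array(d['xy'])*[640,480]; x=onz(p,uv,.016,True)[0]; print(round(d['conf'],2),uv.round(),x.round(4),d['pixels'].sum())
    if np.linalg.norm(x-[.447,.3515])<.03: q,cc=fit('screw_tin',[(p,d['pixels'],True)],[*x,0]); print('fit',q[:2],cc)
plan([.447,.3515,.078,-81],start=m,n=1)
p=ctrl.snapshot('side'); g=c
B=M['gouge'];M['gouge']=[P+[0,0,.054] for P in B]
for n in('side','scene'):
  p=ctrl.snapshot(n)
  for d in ctrl.cut_out(p,'gouge'):
    q,cc=fit('gouge',[(p,d['pixels'],False)],[*c,1.53]); print(n,'gouge',d['conf'],((q[:2]-c)@np.c_[ax,[-ax[1],ax[0]]]*1e3).round(1),np.degrees(q[2]).round(1),round(cc,4))
E
```

```text
mean [  0.4472   0.3501   0.2176 -81.0555] std [0.0003 0.0003 0.0004 0.0392] t 25.8333 F [-0.  -0.3 -0.1] open 0.088
0.76 [447. 153.] [0.3524 0.2742] 3904
0.75 [325. 227.] [0.4415 0.3525] 3920
fit [0.44317429 0.35193003] 0.0022511223796755075
0.61 [484. 239.] [0.2985 0.3409] 3491
   [-0.0018, -0.0001, 0.1745] -0.0006
side gouge 0.78 [-2.5 -3. ] 87.6 0.0957
scene gouge 0.59 [-0.3 -5.3] 84.9 0.0752
```

View pics/w7.png

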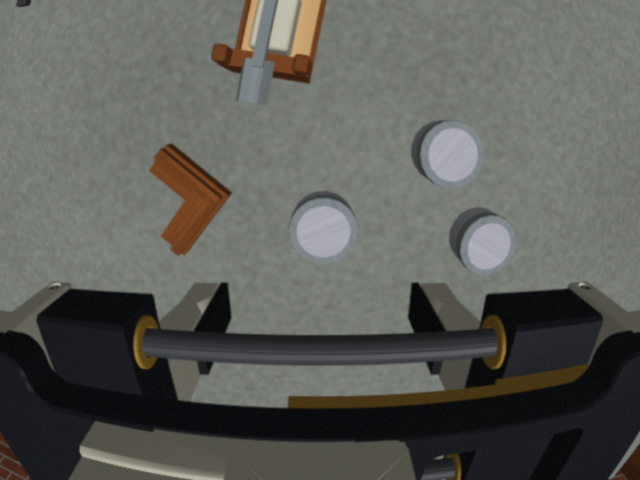

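The gouge rests in its saddles at (262,60). The target tin is at (325,227), centred between the fingers and the farthest of the three, and the frame corner's tip (230,192) is clear. I'll descend.

Call:
{"name": "send_rows", "arguments": {"deltas": [[[-0.0015, 0.001, 0.05], 0], [[-0.0015, 0.001, 0.095], 0], [[-0.0015, 0.001, 0.125], 0], [[-0.0015, 0.001, 0.145], 0], [[-0.0015, 0.001, 0.155], 0]], "gripper": 0.9}}

```text
clock: 26.55
tool_pos: [0.4454, 0.3512, 0.0919]
orientation: [179.9, -0.1, -81.0]
force: [-0.5, -0.6, -0.3]
opening: 0.0786
gripper_force: 0.0
```

Call:
{"name": "send_rows", "arguments": {"deltas": [[[0, 0, 0.008], 0], [[0, 0, 0.014], 0], [[0, 0, 0.018], 0], [[0, 0, 0.0195], 0], [[0, 0, 0.0195], 0]]}}

```text
clock: 26.97
tool_pos: [0.4464, 0.3526, 0.0792]
orientation: [-180.0, 0.0, -81.0]
force: [0.4, -0.1, 0.9]
opening: 0.0786
gripper_force: 0.0
```

Call:
{"name": "send_rows", "arguments": {"deltas": [[[0, 0, 0], 0], [[0, 0, 0], 0], [[0, 0, 0], 0], [[0, 0, 0], 0], [[0, 0, 0], 0]], "gripper": 0}}

```text
clock: 27.38
tool_pos: [0.4461, 0.3523, 0.079]
orientation: [180.0, 0.0, -81.0]
force: [-1.3, -0.9, 3.2]
opening: 0.0531
gripper_force: 30.0
```

Call:
{"name": "send_rows", "arguments": {"deltas": [[[0, 0, 0], 0], [[0, 0, 0], 0], [[0, 0, 0], 0], [[0, 0, 0], 0], [[0, 0, 0], 0]]}}

```text
clock: 27.8
tool_pos: [0.4461, 0.3523, 0.0789]
orientation: [180.0, -0.0, -81.0]
force: [-3.1, -0.3, 4.6]
opening: 0.0533
gripper_force: 30.0
```

Call:
{"name": "send_rows", "arguments": {"deltas": [[[0, 0, -0.03], 0], [[0, 0, -0.07], 0], [[0, 0, -0.11], 0], [[0, 0, -0.15], 0], [[0, 0, -0.19], 0]]}}

```text
clock: 28.22
tool_pos: [0.4459, 0.352, 0.2317]
orientation: [180.0, -0.0, -81.0]
force: [0.7, 1.9, -1.9]
opening: 0.0536
gripper_force: 30.0
```

```bash
python3 - <<'E'
from here import *
m,_=settle(4)
v=[.57,.10,.235,-81]
t=plan(v,start=m); t=plan([*c2,.2,-81],start=t); plan([*c2,.09,-81],start=t,n=1)
print('direct');plan([*c2,.22,-81],start=m)
E
```

```text
mean [  0.4473   0.3535   0.2348 -80.9726] std [0.0008 0.0007 0.0029 0.0368] t 28.4167 F [-0.2 -0.3 -2.8] open 0.0534
   [0.1685, -0.0509, -0.0001] 0.0002
   [0.1685, -0.0509, -0.0001] 0.0002
   [0.145, 0.0695, 0.0219] -0.0
   [0.145, 0.0695, 0.0219] -0.0
   [0.0, 0.0, 0.1375] -0.0
direct
   [0.209, 0.0124, 0.0062] 0.0001
   [0.209, 0.0124, 0.0062] 0.0001
   [0.209, 0.0124, 0.0062] 0.0001
```

Call:
{"name": "send_rows", "arguments": {"deltas": [[[0.209, 0.0125, 0.006], 0], [[0.209, 0.0125, 0.006], 0], [[0.209, 0.0125, 0.006], 0], [[0.209, 0.0125, 0.006], 0], [[0.209, 0.0125, 0.006], 0]]}}

```text
clock: 28.83
tool_pos: [0.4605, 0.1794, 0.2235]
orientation: [179.7, -0.2, -81.2]
force: [-1.1, 0.6, -3.0]
opening: 0.0531
gripper_force: 30.0
```

Call:
{"name": "send_rows", "arguments": {"deltas": [[[0.209, 0.0125, 0.006], 0], [[0.209, 0.0125, 0.006], 0], [[0.209, 0.0125, 0.006], 0], [[0.209, 0.0125, 0.006], 0], [[0.209, 0.0125, 0.006], 0]]}}

```text
clock: 29.25
tool_pos: [0.477, 0.0133, 0.2189]
orientation: [179.7, -0.1, -81.3]
force: [-0.6, 0.2, -1.6]
opening: 0.0534
gripper_force: 30.0
```

Call:
{"name": "send_rows", "arguments": {"deltas": [[[0.052, 0.003, 0.002], 0], [[0.104, 0.006, 0.004], 0], [[0.15, 0.009, 0.005], 0], [[0.19, 0.011, 0.006], 0], [[0.209, 0.0125, 0.006], 0]]}}

```text
clock: 29.67
tool_pos: [0.494, -0.1507, 0.2141]
orientation: [179.8, 0.0, -81.1]
force: [0.1, 0.2, -1.4]
opening: 0.0533
gripper_force: 30.0
```

```bash
python3 - <<'E'
from here import *
m,pics=settle(5); save(pics[-1],'w8')
t=plan([*c2,.105,-81],start=m); plan([*c2,.088,-81],start=t,n=1)
E
```

```text
mean [  0.4941  -0.1493   0.2144 -81.1401] std [0.0001 0.0014 0.0004 0.0606] t 29.9167 F [-0.6 -0.3 -1.9] open 0.0534
   [-0.0029, -0.0035, 0.1367] -0.0016
   [0.0, 0.0, 0.0213] -0.0
```

View pics/w8.png

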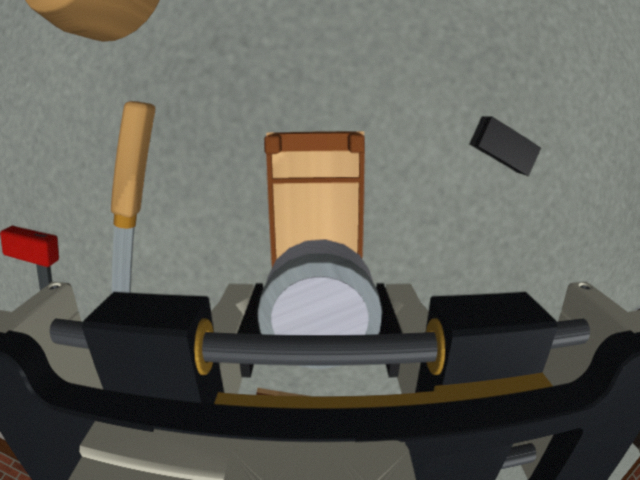

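The tin at (320,312) is about 3 mm off the caddy's centre line (col ≈315), which agrees with the planned correction. I'll lower it.

Call:
{"name": "send_rows", "arguments": {"deltas": [[[-0.003, -0.0035, 0.045], 0], [[-0.003, -0.0035, 0.085], 0], [[-0.003, -0.0035, 0.11], 0], [[-0.003, -0.0035, 0.128], 0], [[-0.003, -0.0035, 0.137], 0]]}}

```text
clock: 30.33
tool_pos: [0.4961, -0.1439, 0.1043]
orientation: [179.8, 0.0, -80.9]
force: [-0.2, -0.0, -1.0]
opening: 0.0534
gripper_force: 30.0
```

Call:
{"name": "send_rows", "arguments": {"deltas": [[[0, 0, 0.006], 0], [[0, 0, 0.011], 0], [[0, 0, 0.016], 0], [[0, 0, 0.02], 0], [[0, 0, 0.0225], 0]]}}

```text
clock: 30.75
tool_pos: [0.4977, -0.1449, 0.089]
orientation: [-179.9, -0.0, -81.0]
force: [0.4, -0.2, -1.7]
opening: 0.0538
gripper_force: 30.0
```

```bash
python3 - <<'E'
from here import *
settle(3)
E
```

```text
mean [  0.4974  -0.145    0.0888 -81.0041] std [0.     0.0001 0.0001 0.001 ] t 30.9 F [ 0.5 -0.7 -1.2] open 0.0533
```

Call:
{"name": "send_rows", "arguments": {"deltas": [[[0.001, 0, 0.001], 0], [[0.001, 0, 0.002], 0], [[0.001, 0, 0.0025], 0], [[0.001, 0, 0.0025], 0], [[0.001, 0, 0.0025], 0]]}}

```text
clock: 31.32
tool_pos: [0.4976, -0.1458, 0.0869]
orientation: [-180.0, -0.0, -81.0]
force: [-0.4, 0.2, 0.8]
opening: 0.0535
gripper_force: 30.0
```

Call:
{"name": "send_rows", "arguments": {"deltas": [[[0, 0, 0], 0], [[0, 0, 0], 0], [[0, 0, 0], 0], [[0, 0, 0], 0], [[0, 0, 0], 0]], "gripper": 1}}

```text
clock: 31.73
tool_pos: [0.4976, -0.1457, 0.0867]
orientation: [-180.0, -0.0, -81.0]
force: [-0.2, -0.3, 0.2]
opening: 0.081
gripper_force: 0.0
```

Call:
{"name": "send_rows", "arguments": {"deltas": [[[0, 0, -0.02], 0], [[0, 0, -0.06], 0], [[0, 0, -0.1], 0], [[0, 0, -0.13], 0], [[0, 0, -0.14], 0]]}}

```text
clock: 32.15
tool_pos: [0.4992, -0.1459, 0.2028]
orientation: [-179.7, -0.1, -81.0]
force: [0.6, -0.4, -0.4]
opening: 0.0877
gripper_force: 0.0
```

```bash
python3 - <<'E'
from here import *
import pickle
m,_=settle(4)
R=pickle.load(open('R.pkl','rb')); q=R['chisel']
g=q[:2]-.015*np.array([np.cos(q[2]),np.sin(q[2])]); print(q,g)
t=plan([*g,.2,np.degrees(q[2])-180],start=m); plan([*g,.072,np.degrees(q[2])-180],start=t,n=1)
E
```

```text
mean [  0.498   -0.1457   0.2001 -80.9974] std [0.0009 0.0001 0.0017 0.0219] t 32.35 F [-0.2  0.1  0.5] open 0.0877
[ 0.66970646 -0.13378607  1.46658055] [ 0.66814605 -0.14870468]
   [0.037, -0.2094, 0.0001] 0.1664
   [0.0, 0.0, 0.16] -0.0
```

Call:
{"name": "send_rows", "arguments": {"deltas": [[[0.015, -0.05, 0], 0.08], [[0.025, -0.1, 0], 0.12], [[0.032, -0.15, 0], 0.166], [[0.037, -0.195, 0], 0.166], [[0.037, -0.209, 0], 0.166]], "gripper": 0.7}}

```text
clock: 32.77
tool_pos: [0.6708, -0.1489, 0.1952]
orientation: [179.8, -0.1, -95.9]
force: [0.0, -0.0, 0.0]
opening: 0.0631
gripper_force: 0.0
```

```bash
python3 - <<'E'
from here import *
from fit import *
import pickle
m,pics=settle(5); p=pics[-1]; save(p,'w9')
R=pickle.load(open('R.pkl','rb')); q=R['chisel']
for d in ctrl.cut_out(p,'chisel')[:1]:
    print(d['conf'],np.array(d['xy'])*[640,480],d['pixels'].sum())
    r,cc=fit('chisel',[(p,d['pixels'],True)],q); print(r,np.degrees(r[2]),cc)
print('expected handle ends px',proj(p,world(np.array([[-.095,0,.024],[.005,0,.024]]),q),True))
g=q[:2]-.015*np.array([np.cos(q[2]),np.sin(q[2])])
plan([*g,.072,np.degrees(q[2])-180],start=m,n=1)
p=ctrl.snapshot('side')
B=M['screw_tin'];M['screw_tin']=[P+[0,0,.008] for P in B]
for n in('side','scene'):
  p=ctrl.snapshot(n)
  for d in ctrl.cut_out(p,'screw_tin'):
    x=onz(p,np.array(d['xy'])*[640,480],.024)[0]
    if np.linalg.norm(x-c2)<.05:
      q,cc=fit('screw_tin',[(p,d['pixels'],False)],[*c2,0]); print(n,'tin',d['conf'],((q[:2]-c2)@np.c_[ax2,[-ax2[1],ax2[0]]]*1e3).round(1),round(cc,4))
E
```

```text
mean [  0.6676  -0.1486   0.1956 -95.9386] std [0.0017 0.0001 0.0008 0.0127] t 33.0167 F [ 0.3 -0.3 -0.1] open 0.0611
0.57 [317.12  220.416] 6204
[ 0.66628479 -0.13595551  1.47507263] 84.51543591895044 0.04293272644281387
expected handle ends px [[314.31930997 126.00583517]
 [314.7413735  259.20386207]]
   [0.0, -0.0007, 0.1545] 0.0004
side tin 0.64 [ 0.4 -4.7] 0.0027
```

View pics/w9.png

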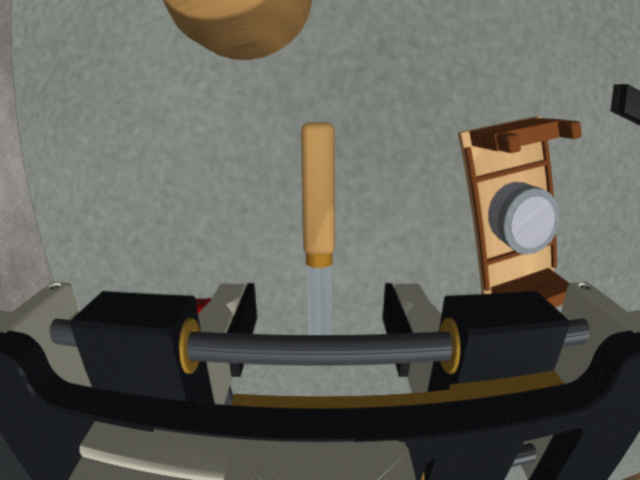

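The chisel handle runs from (318,124) to (319,266), centred, and the tin sits in its bay at (528,220) with the lid up. I'll descend and grip.

Call:
{"name": "send_rows", "arguments": {"deltas": [[[0, -0.001, 0.045], 0], [[0, -0.001, 0.085], 0], [[0, -0.001, 0.11], 0], [[0, -0.001, 0.125], 0], [[0, -0.001, 0.135], 0]]}}

```text
clock: 33.73
tool_pos: [0.6674, -0.149, 0.0894]
orientation: [179.9, -0.0, -95.9]
force: [-0.3, 0.3, -0.2]
opening: 0.0615
gripper_force: 0.0
```

Call:
{"name": "send_rows", "arguments": {"deltas": [[[0, 0, 0.008], 0], [[0, 0, 0.014], 0], [[0, 0, 0.018], 0], [[0, 0, 0.02], 0], [[0, 0, 0.02], 0]]}}

```text
clock: 34.15
tool_pos: [0.6683, -0.1489, 0.0752]
orientation: [-180.0, 0.0, -95.9]
force: [0.1, -0.3, 0.1]
opening: 0.0611
gripper_force: 0.0
```

Call:
{"name": "send_rows", "arguments": {"deltas": [[[0, 0, 0], 0], [[0, 0, 0], 0], [[0, 0, 0], 0], [[0, 0, 0], 0], [[0, 0, 0], 0]], "gripper": 0}}

```text
clock: 34.57
tool_pos: [0.6681, -0.1489, 0.0749]
orientation: [-180.0, 0.0, -95.9]
force: [0.2, -0.3, -0.4]
opening: 0.0338
gripper_force: 0.0
```

Call:
{"name": "send_rows", "arguments": {"deltas": [[[0, 0, 0], 0], [[0, 0, 0], 0], [[0, 0, 0], 0], [[0, 0, 0], 0], [[0, 0, 0], 0]]}}

```text
clock: 34.98
tool_pos: [0.668, -0.1489, 0.0748]
orientation: [180.0, -0.0, -95.9]
force: [-0.0, 0.3, 1.0]
opening: 0.0236
gripper_force: 30.0
```

Call:
{"name": "send_rows", "arguments": {"deltas": [[[0, 0, -0.03], 0], [[0, 0, -0.07], 0], [[0, 0, -0.11], 0], [[0, 0, -0.15], 0], [[0, 0, -0.17], 0]]}}

```text
clock: 35.4
tool_pos: [0.6694, -0.1492, 0.2152]
orientation: [-179.7, -0.0, -95.9]
force: [0.6, -0.5, -0.5]
opening: 0.0238
gripper_force: 30.0
```

```bash
python3 - <<'E'
from here import *
m,_=settle(4)
x=c2-.0145*ax2
t=plan([*x,.21,-81],start=m)
E
```

```text
mean [  0.6692  -0.149    0.2139 -95.9289] std [0.001  0.0002 0.0026 0.0252] t 35.6 F [ 0.2  0.3 -1.1] open 0.024
   [0.0367, 0.2103, 0.0048] -0.1659
```

Call:
{"name": "send_rows", "arguments": {"deltas": [[[0.015, 0.05, 0.002], -0.08], [[0.025, 0.1, 0.003], -0.12], [[0.032, 0.15, 0.004], -0.166], [[0.037, 0.19, 0.005], -0.166], [[0.037, 0.21, 0.005], -0.166]]}}

```text
clock: 36.02
tool_pos: [0.4927, -0.1612, 0.2046]
orientation: [179.7, 0.1, -81.1]
force: [-0.3, 0.1, -1.2]
opening: 0.0237
gripper_force: 30.0
```

```bash
python3 - <<'E'
from here import *
m,pics=settle(5); save(pics[-1],'w10')
x=c2-.0145*ax2
t=plan([*x,.14,-81],start=m); plan([*x,.128,-81],start=t)
E
```

```text
mean [  0.4955  -0.161    0.2057 -81.0327] std [0.0024 0.     0.0004 0.041 ] t 36.2667 F [ 0.7  0.2 -1.7] open 0.0236
   [0.0005, -0.0041, 0.0821] -0.0004
   [0.0, 0.0, 0.015] -0.0
```

View pics/w10.png

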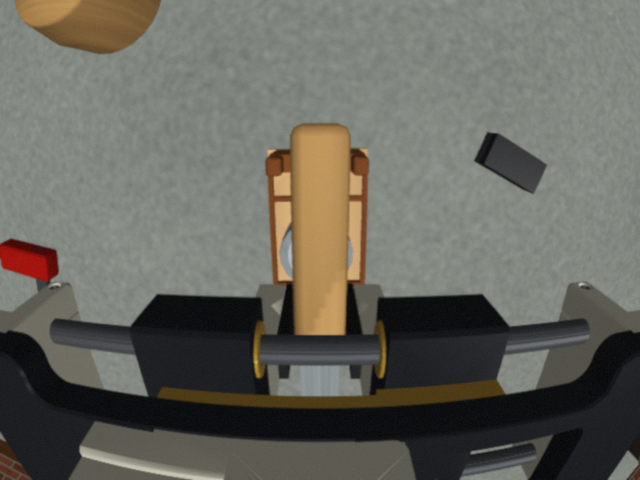

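The chisel (320,200) is over the saddle (cheek centre about 318), so I'll make a small correction and lower it.

Call:
{"name": "send_rows", "arguments": {"deltas": [[[0.0005, -0.0025, 0.03], 0], [[0.0005, -0.0025, 0.055], 0], [[0.0005, -0.0025, 0.07], 0], [[0.0005, -0.0025, 0.08], 0], [[0.0005, -0.0025, 0.085], 0]]}}

```text
clock: 36.68
tool_pos: [0.5, -0.161, 0.1369]
orientation: [179.8, 0.0, -81.0]
force: [0.4, -0.4, -0.9]
opening: 0.0238
gripper_force: 30.0
```

Call:
{"name": "send_rows", "arguments": {"deltas": [[[0, 0, 0.004], 0], [[0, 0, 0.007], 0], [[0, 0, 0.01], 0], [[0, 0, 0.012], 0], [[0, 0, 0.0125], 0]]}}

```text
clock: 37.1
tool_pos: [0.5001, -0.161, 0.1289]
orientation: [-180.0, -0.0, -81.0]
force: [-1.2, 0.1, -1.3]
opening: 0.0235
gripper_force: 30.0
```

```bash
python3 - <<'E'
from here import *
settle(3)
E
```

```text
mean [  0.5001  -0.1611   0.129  -80.999 ] std [0.     0.     0.0001 0.0022] t 37.25 F [ 0.4  0.6 -1.9] open 0.0238
```

Call:
{"name": "send_rows", "arguments": {"deltas": [[[0, 0.001, 0.001], 0], [[0, 0.001, 0.002], 0], [[0, 0.001, 0.0025], 0], [[0, 0.001, 0.0025], 0], [[0, 0.001, 0.0025], 0]]}}

```text
clock: 37.67
tool_pos: [0.4996, -0.161, 0.1273]
orientation: [-179.9, -0.0, -81.0]
force: [-0.2, 4.0, 6.1]
opening: 0.0237
gripper_force: 30.0
```

Call:
{"name": "send_rows", "arguments": {"deltas": [[[0, 0, 0], 0], [[0, 0, 0], 0], [[0, 0, 0], 0], [[0, 0, 0], 0], [[0, 0, 0], 0]], "gripper": 1}}

```text
clock: 38.08
tool_pos: [0.4991, -0.1612, 0.1266]
orientation: [180.0, 0.0, -81.0]
force: [-1.0, 0.2, 0.2]
opening: 0.0514
gripper_force: 0.0
```

Call:
{"name": "send_rows", "arguments": {"deltas": [[[0, 0, -0.02], 0], [[0, 0, -0.06], 0], [[0, 0, -0.11], 0], [[0, 0, -0.16], 0], [[0, 0, -0.2], 0]]}}

```text
clock: 38.5
tool_pos: [0.4993, -0.1614, 0.2898]
orientation: [-179.9, -0.0, -81.0]
force: [1.2, 0.6, 0.0]
opening: 0.0841
gripper_force: 0.0
```

Call:
{"name": "send_rows", "arguments": {"deltas": [[[-0.04, -0.05, -0.02], 0], [[-0.08, -0.1, -0.04], 0], [[-0.11, -0.14, -0.05], 0], [[-0.14, -0.17, -0.05], 0], [[-0.16, -0.18, -0.05], 0]]}}

```text
clock: 38.92
tool_pos: [0.6236, -0.0104, 0.3274]
orientation: [-179.9, -0.0, -81.0]
force: [0.4, 0.4, -0.1]
opening: 0.0873
gripper_force: 0.0
```

```bash
python3 - <<'E'
from here import *
m,pics=settle(4)
a=ctrl.snapshot('side');b=ctrl.snapshot('scene');w=pics[-1]; save(w,'w11')
A=cv2.resize(a['color'][130:350,220:380],(400,550)); B=cv2.resize(b['color'][180:260,210:450],(400,133)); W=cv2.resize(w['color'],(400,300))
cv2.imwrite('pics/fin.png',np.hstack([A,np.vstack([B,W,np.zeros((117,400,3),np.uint8)])])[:,:,::-1])
from fit import *
for nm,cc,aa,ya in(('gouge',c,ax,a_:=np.radians(87.9)),('chisel',c2,ax2,np.radians(99.1))):
  M[nm]=[P+[0,0,.054] for P in M[nm]]
  for n,p in(('side',a),('scene',b),('wrist',w)):
    for d in ctrl.cut_out(p,nm)[:1]:
      q,k=fit(nm,[(p,d['pixels'],n=='wrist')],[*cc,ya]); print(nm,n,round(d['conf'],2),((q[:2]-cc)@np.c_[aa,[-aa[1],aa[0]]]*1e3).round(1),np.degrees(q[2]-ya).round(1),round(k,3))
E
```

```text
mean [ 6.23100e-01 -9.20000e-03  3.25900e-01 -8.08678e+01] std [0.0014 0.0018 0.0003 0.0328] t 39.1167 F [-1.  -1.1  0. ] open 0.0873Traceback (most recent call last):
  File "<stdin>", line 10, in <module>
IndexError: only integers, slices (`:`), ellipsis (`...`), numpy.newaxis (`None`) and integer or boolean arrays are valid indices
```

View pics/fin.png

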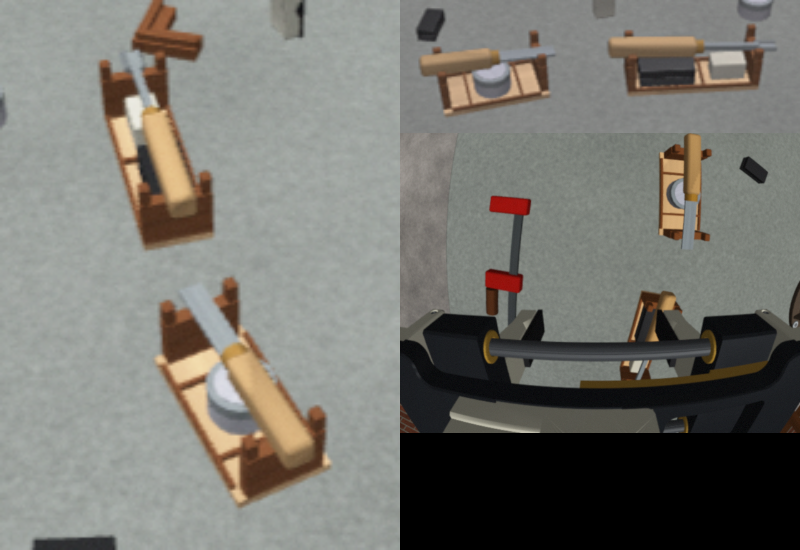

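The picture shows both kits made up: gouge and chisel in their saddles, the stone (665,70) and bar (728,65) in their bays, the tin (490,75) in its bay. One numeric check before handing in.

```bash
python3 - <<'E'
from fit import *
from here import c,ax,c2,ax2
P={n:ctrl.snapshot(n) for n in('side','scene')}
for nm,cc,aa,ya,z,x0 in(('gouge',c,ax,87.9,.054,0),('chisel',c2,ax2,99.1,.054,0),('honing_bar',c,ax,87.9,.008,.05),('screw_tin',c2,ax2,99.1,.008,0),('oilstone',c,ax,87.9,.008,-.035)):
  M[nm]=[Q+[0,0,z] for Q in M[nm]]; g=cc+x0*aa; y=np.radians(ya)
  for n,p in P.items():
    for d in ctrl.cut_out(p,nm):
      if np.linalg.norm(onz(p,np.array(d['xy'])*[640,480],z+.015)[0]-g)>.06: continue
      q,k=fit(nm,[(p,d['pixels'],False)],[*g,y]); print(nm,n,round(d['conf'],2),((q[:2]-cc)@np.c_[aa,[-aa[1],aa[0]]]*1e3).round(1),np.degrees(q[2]-y).round(1),round(k,3)); break
for n in('frame_corner','mallet','bar_clamp'):
  for d in ctrl.cut_out(P['scene'],n)[:1]: print(n,(np.array(d['xy'])*[640,480]).round())
E
```

```text
gouge side 0.85 [ 2.2 -2.4] 0.2 0.11
gouge scene 0.61 [-1.4 -5.2] -4.0 0.108
chisel side 0.88 [-2.  -1.4] 1.1 0.055
chisel scene 0.95 [-1.7 -6.9] -5.3 0.09
honing_bar side 0.65 [60.7  5.9] -7.8 0.985
honing_bar scene 0.85 [50.8 -1.2] -4.1 0.024
screw_tin side 0.88 [-2.6  4.2] 14.4 0.891
screw_tin scene 0.79 [-0.1 -9.4] -5.6 0.138
oilstone side 0.54 [7.  6.3] -9.2 3.61
oilstone scene 0.83 [-35.9  -7.6] -4.3 0.072
frame_corner [470. 233.]
mallet [168. 279.]
bar_clamp [369. 322.]
```

The tools are within a few mm of centre. Where a tool partly hides the part below, the fits are biased, but the unobstructed views taken earlier put the stone and tin within 5 mm. The bystanders have not moved, so I'm handing in.

```bash
python3 -c "
from plant import ctrl
print(ctrl.close_job())"
```

```text
the job is handed in; nothing more can be done
None
```

Both kits are made up and the job was handed in at about 40 s, with no verdict shown: stone, bar and gouge are in the long caddy, tin and chisel in the short one, and the mallet, frame corner and bar clamp did not move in the pictures.

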